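# Recover the dropped weights and close up the weight case

### The arm

A 6-joint arm with a two-finger parallel gripper is mounted at the origin on the work surface. World frame = base frame: x ahead of the robot, y to its left, z up, the work surface at z = 0. Lengths are in m, angles in rad, forces in N, time in s.
With the tool pointing down it reaches from about 0.25 to 0.725 m from the base axis. Payload 4 kg.
Tool frame: the origin (TCP) lies on the centre line of the jaws, within the pads' length; the fingertips stand 25 mm ahead of it and the grasp point (between the pads) lies 6 mm ahead of it; z points along the fingers, x is the direction in which the jaws open and shut, and the axes are right-handed (so a half turn about z gives the same grasp; the last joint's range is limited). The gripper opens to 85 mm and grips with 20 to 120 N. Pads are 22 mm wide; open, the fingers measure 114 mm over their backs; the gripper's body (76 mm by 85 mm) begins 54 mm behind the grasp point. The pads swing forward as they close: fully open they stand 13 mm farther back than shut.
Start: joints at [-1.247, 0.241, 0.005, 1.335, 0, 1.571], TCP at [0.159, -0.474, 0.256] pointing down, gripper open.
Joint ranges: [-2.72, 2.72], [-1.05, 1.87], [-1.09, 1.28], [-1.99, 2.15], [-1.42, 1.44], [-3.14, 3.14]. Speed limits (rad/s): [2.79, 2.79, 3.14, 3.14, 3.14, 3.14].

### API

Orientations are given as a unit quaternion [x, y, z, w].
In Python, from workcell import bot, imaging, order gives the robot as it stands.
- The arm moves only by the tool carry_out, never from a script. Its argument "moves" is a list of rows, each a list of 5 numbers: the shift along the tool's x, y, z scaled (see below), then the turn about the tool's z scaled (see below), then the opening, from -1 (shut) to 1 (fully open). In form: [[tx, ty, tz, roll, hand], ...]. A call has 1 to 20 rows; each row is the pose to reach, as a shift and turn from the pose commanded when the call began, along the tool's axes at that moment; what a row does not reach only later rows make up. The controller multiplies each number of a shift by 0.1 m and each number of a turn by 90 degrees. A row lasts 1/10 s, in which the tool goes at most 50 mm and 8.59 degrees, less where a joint would pass 70% of its speed; a pose out of reach is approached as far as the arm can. A call with a number of a shift or a turn outside -1 to 1 is refused whole. A call with a gripper value outside its range is refused whole. The fingers move at their own pace and stop on an object; the grip force is fixed at half the most. Time passes only in rows, so rows that repeat a pose let the fingers close. It gives the time, the measured TCP pose, the force and the opening at its end, in the units of the state.
- bot.get_obs(): the state, without advancing time (a new reading comes with each control period).
- imaging.camera(name): name is "scene" or "top" or "wrist"; returns the picture (480x640x3 uint8, red, green, blue); there is no depth.
- imaging.camera_model(name): a dict with "fovy" (degrees; the focal length in pixels is half the picture's height over the tangent of half this angle, whatever the lens; pixels are square), "cx", "cy" (the principal point, pixels), "dist" ([k1, k2, p1, p2, k3] as OpenCV has them; the pictures are not rectified), "eye" and "rotation" of the camera in the world. Camera axes: x right, y up, looking along -z (the intrinsics and any distortion apply to the point x, -y, -z); pixel columns grow to the right and rows downward; lengths in m; the calibration is good to about 2 mm. A picture is of the moment at which its call begins: read the wrist's pose just before it. camera_model takes no time and is no camera call; for the wrist camera it gives the pose at the moment of the call.
- order.job_done(): hands the job in, once; it reports no verdict.
The state is a dict: "clock": time; "joint_pos": joint angles; "joint_vel": joint speeds; "tau": joint torques, N m; "eef_pos": TCP position; "tool_rot": TCP orientation; "ft_force": force on the tool from outside, world axes, zero at the start; "ft_torque": the same for the moment, N m; "grip_width": finger opening in m.
Only numpy, scipy, OpenCV 4.12 (cv2) and the standard library are available. Lean on these libraries where they do the work, as an engineer would, in place of code of your own. Each camera call takes 0.05 s, during which the arm holds its last target.

### The job

The small and the medium knob weight have been dropped under the clear riser shelf: draw both out in front of the shelf with the hooked plastic probe (do not reach under the shelf with the gripper), and lay the probe back along the middle of its mat. Press these two and every other piece of the set that is out on the bench fully home, each in its own cutout in the foam of the case. When all are in, swing the keeper bar over them until it rests in its catch; leave the bottle, jar and dish where they are.

Things in the scene. Friction and masses are not known exactly. Their poses are not given: they have to be found in the camera images.
- riser: Low clear acrylic shelf, fixed: top plate 130 (x) x 272 (y) mm, 6 mm thick, underside 42 mm above the bench; 6 mm side walls close its ends (260 mm apart inside, at y = +-130); open in front (-x, roughly towards the robot) and behind. Origin: on the bench under the plate's centre; front edge at x = -65 mm.
- probe: Flat white probe with black grip, 80 g, lying flat. Origin: underside, below the grip's centre. Grip 50 (x) x 18 (y) mm, from 6 to 38 mm above the underside. Blade 6 mm thick, 24 mm wide, x = -25 to 140 mm. A flat toe at its end makes a hook to +y: x = 130 to 144, y to 38 mm (26 beyond the blade's edge); a part in the corner before the toe can be drawn to -x.
- mat: Thin black rubber mat, fixed, 240 (x) x 120 (y) mm, 3 mm thick, where the probe lies, its blade pointing along the mat's x. Origin: centre of the underside.
- probe_mid (a point): Point in the middle of the probe's length, on its underside, 57 mm ahead (+x of the probe) of the probe's origin.
- case: Open wooden weight case, fixed, 150 (x) x 336 (y) x 22 mm, filled flush with black foam with five cutouts in a row along y, 10 mm deep, 2 mm wider than their pieces on every side. Origin: centre of the underside. At its +y end (y = 148) a brass pivot post, 18 mm across, up to 64 mm high; at the -y end a brass catch up to 68 mm, open to +x.
- seat_small (a point): Centre of the floor (12 mm above the bench) of the round 30 mm cutout, nearest the pivot. Axes as the case.
- seat_key (a point): Centre of the floor (12 mm above the bench) of the T-shaped cutout: the T's stem runs along the case's y, its cross bar at the +y end. Axes as the case; a seated key has its origin here and its own x along the case's +y.
- seat_box (a point): Centre of the floor of the oblong cutout, 32 mm along the case's x and 48 mm along y. Axes as the case.
- seat_large (a point): Centre of the floor of the round 42 mm cutout, nearest the catch. Axes as the case.
- keeper (a joint): Angle (rad) of the keeper bar: flat steel, 16 mm wide, 8 thick, 302 from the pivot to its end, swinging level about the pivot post, underside 50 mm above the bench. 0 = closed (a stop), over the cutouts along the case's -y, end in the catch; 1.57 = along the case's +x; at most 2.4. Starts at 1.75 to 2.15, stays where left, light friction (0.05 N m). Clears seated pieces by 4 mm.
- keeper_knob (a point): Point on the upright steel knob of the bar: 14 mm thick, 28 mm tall (58 to 86 mm above the bench), on the bar's midline 170 mm from the pivot axis; the point is 72 mm above the bench.
- keeper_pivot (a point): Point on the pivot's upright axis.
- small: Small polished steel knob weight, 80 g: round body 26 mm across and 18 mm high, knob 14 mm across up to 28 mm. Starts standing under the riser (riser x -28 to 3, y -40 to 85 mm). Origin: centre of its underside, z up.
- medium: Medium polished steel knob weight, 130 g: round body 30 mm across and 20 mm high, knob 16 mm across up to 30 mm. Starts standing under the riser (riser x -28 to 3, y -40 to 85 mm). Origin: centre of its underside, z up.
- seat_medium (a point): Centre of the floor (12 mm above the bench) of the round 34 mm cutout, second from the pivot. Axes as the case.
- large: Large polished steel knob weight, 220 g: round body 38 mm across and 24 mm high, knob 20 mm across up to 34 mm. Origin: centre of its underside. May be absent.
- box: Small oblong plastic box for fraction weights with a clear lid (shut), 28 (x) x 44 (y) x 22 mm high, 50 g. Origin: centre of its underside. May be absent.
- key: T-shaped steel levelling key, lying flat, 18 mm high, 130 g: stem 12 mm wide along its x from x = -28 to +16 mm, cross bar 12 mm (x = 16 to 28 mm) by 44 mm (y). Origin: underside, midway along the overall 56 mm length. May be absent.
- bottle: Amber bottle, 64 mm across and 150 mm high, standing on the bench. Bystander: leave alone. Origin: underside.
- jar: Small amber jar, 54 mm across, 70 mm high, standing on the bench. Bystander: leave alone. Origin: underside.
- dish: White ceramic dish, 70 mm across, 20 mm high. Bystander: leave alone. Origin: underside.
Not all that is in view belongs to the job. What is shaped like the large but green or purple is not meant.

How it is judged:
By the outcome, as a careful person would: the job done as asked, in the order asked, and still so for the second after the job is handed in, with the robot touching nothing.
Of large, box, key only 1 to 3 are there at a start; the rules pass over those that are not, and their reading is None.
At some moment in a run one of large, box, key may be knocked a few centimetres aside while the robot is not near it.
It also fails if it takes over 210 s, if anything falls off the work surface, if the arm or the gripper's body presses on something with over 40 N, if the wrist force passes 120 N, or if a joint passes its speed limit or range.

## Working session

There is one attempt and no reset: what is moved stays moved. The work goes in short steps, Python scripts to look and compute and a tool call to move; the robot and the scene stay as the last step left them, time stands still between calls to the robot, and variables do not carry over. Pictures are saved under pics/ and viewed, and the job is handed in when it is done.

Besides the shell and the picture viewer there is one more tool, called after "Call:" as name(argument=value, ...), one argument or row to a line, values as JSON. carry_out: Moves the arm, as the interface text tells. Its arguments: {"type":"object","properties":{"moves":{"type":"array","items":{"type":"array","items":{"type":"number","minimum":-1,"maximum":1}}}},"required":["moves"]}

```bash
ls; mkdir -p pics; python3 - <<'E'
from workcell import bot, imaging, order
import cv2
o=bot.get_obs();print(o)
for n in ["scene","top","wrist"]:
    print(n,imaging.camera_model(n))
    cv2.imwrite(f"pics/{n}0.png",imaging.camera(n)[:,:,::-1])
E
```

```text
pics
{'clock': 0.0, 'joint_pos': array([-1.24704029e+00,  2.41434805e-01,  3.70230142e-03,  1.33519493e+00,
        3.38654948e-05,  1.57083616e+00]), 'joint_vel': array([ 0.00099745,  0.00056   , -0.00155087, -0.00155092,  0.00084049,
        0.00113496]), 'tau': array([ 1.31710869e-03, -3.72320187e+01,  2.52406579e+01,  1.68807479e-02,
       -1.78461858e-05, -2.25497411e-05]), 'eef_pos': array([ 0.15888671, -0.47346308,  0.25539364]), 'tool_rot': array([ 8.11815988e-01, -5.83912379e-01, -8.55169758e-04, -6.35900841e-04]), 'ft_force': array([-0.58241624,  0.42271924,  0.24561295]), 'ft_torque': array([-0.02300228,  0.05542925, -0.01124961]), 'grip_width': 0.08555911167157292}
scene {'fovy': 51.69687033958516, 'cx': 322.3632653769445, 'cy': 237.39049364290793, 'dist': array([0.02813241, 0.        , 0.        , 0.        , 0.        ]), 'eye': array([ 1.03625385, -0.57646526,  1.26820385]), 'rotation': array([0.25859836, 0.10123569, 0.33773088, 0.89934202])}
top {'fovy': 49.080194437285044, 'cx': 318.3678984356045, 'cy': 240.6232243676732, 'dist': array([-0.07040764,  0.        ,  0.        ,  0.        ,  0.        ]), 'eye': array([ 0.19794685, -0.05374095,  1.55024859]), 'rotation': array([ 0.0850866 , -0.08431749, -0.69890478,  0.70511201])}
wrist {'fovy': 64.61017685290494, 'cx': 321.28305948727746, 'cy': 239.00732257761584, 'dist': array([-0.06038134,  0.        ,  0.        ,  0.        ,  0.        ]), 'eye': array([ 0.22860147, -0.4487376 ,  0.37310904]), 'rotation': array([-0.118873  ,  0.08644887, -0.57777277,  0.80285393])}
```

View pics/scene0.png

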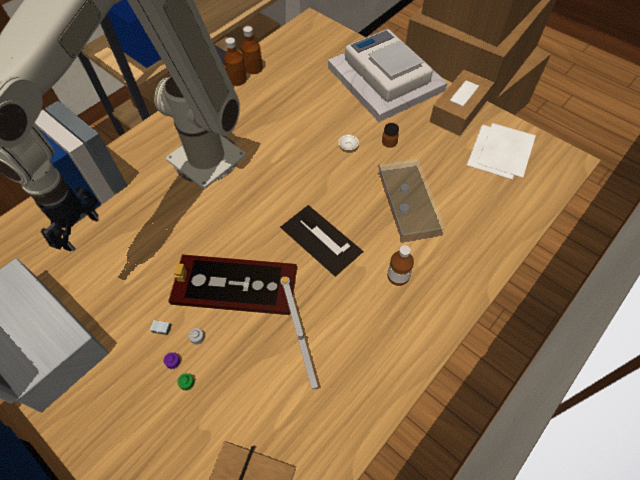

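View pics/top0.png

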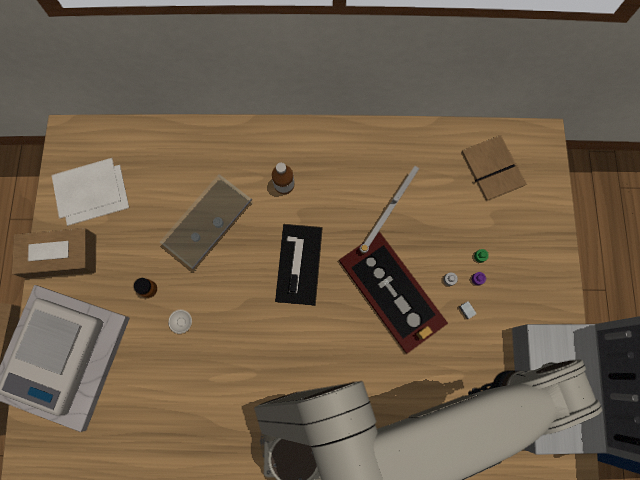

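View pics/wrist0.png

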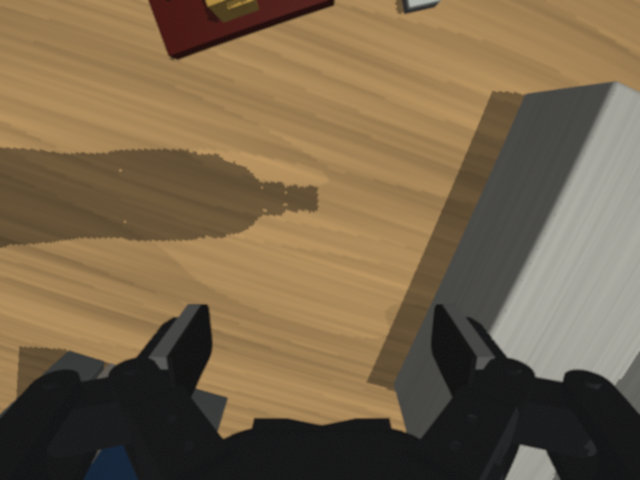

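```bash
cat > h.py <<'E'
import numpy as np, cv2
from scipy.spatial.transform import Rotation as R
from workcell import bot, imaging, order
F=np.diag([1.,-1,-1])
def K(m,h=480):
    f=h/2/np.tan(np.radians(m['fovy'])/2); return np.array([[f,0,m['cx']],[0,f,m['cy']],[0,0,1]])
def rays(m,px):
    px=np.array(px,float).reshape(-1,1,2)
    u=cv2.undistortPoints(px,K(m),np.array(m['dist'])).reshape(-1,2)
    d=np.c_[u,np.ones(len(u))]@F@R.from_quat(m['rotation']).as_matrix().T
    return np.array(m['eye']),d/np.linalg.norm(d,axis=1)[:,None]
def plane(m,px,z):
    e,d=rays(m,px); return e+d*((z-e[2])/d[:,2])[:,None]
def tri(m1,p1,m2,p2):
    e1,d1=rays(m1,p1);e2,d2=rays(m2,p2);out=[]
    for a,b in zip(d1,d2):
        A=np.c_[a,-b];s=np.linalg.lstsq(A,e2-e1,rcond=None)[0]
        q1=e1+s[0]*a;q2=e2+s[1]*b;out.append(np.r_[(q1+q2)/2,np.linalg.norm(q1-q2)])
    return np.array(out)
def proj(m,P):
    P=np.array(P,float).reshape(-1,3);c=(P-m['eye'])@R.from_quat(m['rotation']).as_matrix()@F
    return cv2.projectPoints(c.reshape(-1,1,3),np.zeros(3),np.zeros(3),K(m),np.array(m['dist']))[0].reshape(-1,2)
def shot(n,name=None):
    m=imaging.camera_model(n);im=imaging.camera(n)[:,:,::-1].copy()
    if name: cv2.imwrite(f"pics/{name}.png",im)
    return m,im
def crop(im,x0,y0,x1,y1,s,name):
    c=cv2.resize(im[y0:y1,x0:x1],None,fx=s,fy=s,interpolation=cv2.INTER_CUBIC);cv2.imwrite(f"pics/{name}.png",c)
M={n:imaging.camera_model(n) for n in ("scene","top")}
E
python3 - <<'E'
from h import *
t=cv2.imread("pics/top0.png");s=cv2.imread("pics/scene0.png")
crop(t,140,160,340,310,4,"t_a");crop(t,330,150,530,300+60,3,"t_b")
crop(s,270,150,470,300,4,"s_a");crop(s,140,240,340,400,4,"s_b")
E
```

```text
(no output)
```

View pics/t_a.png

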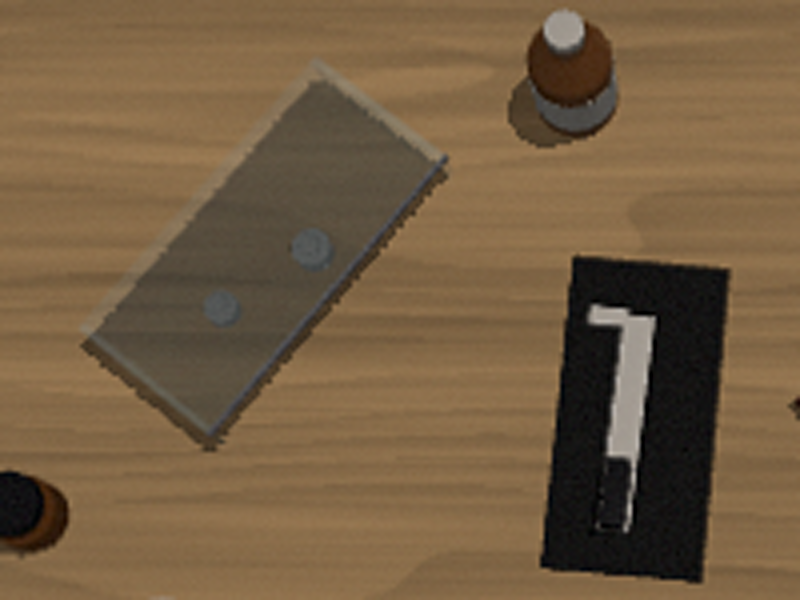

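View pics/t_b.png

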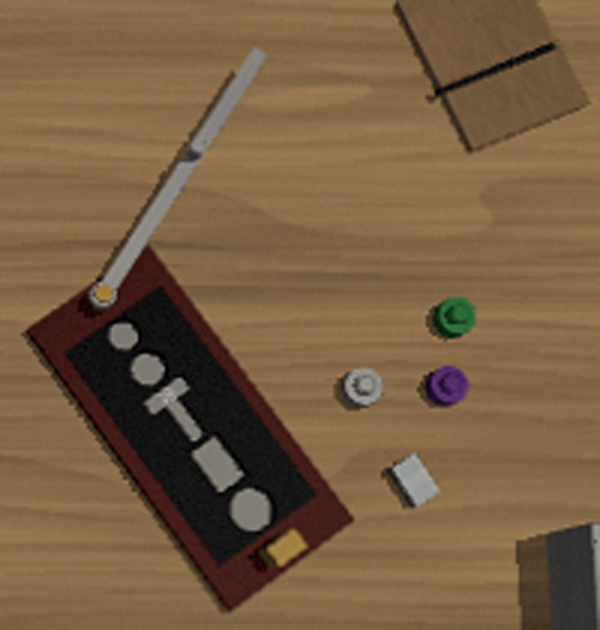

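View pics/s_a.png

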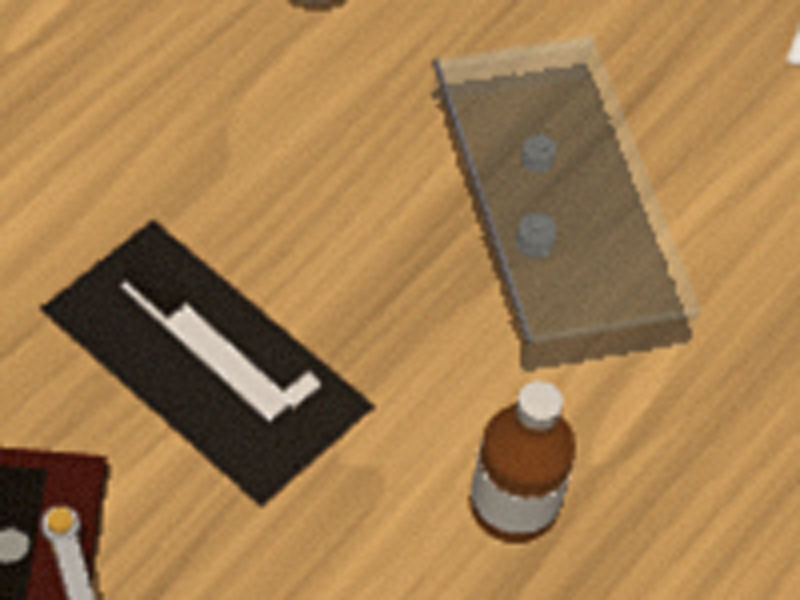

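View pics/s_b.png

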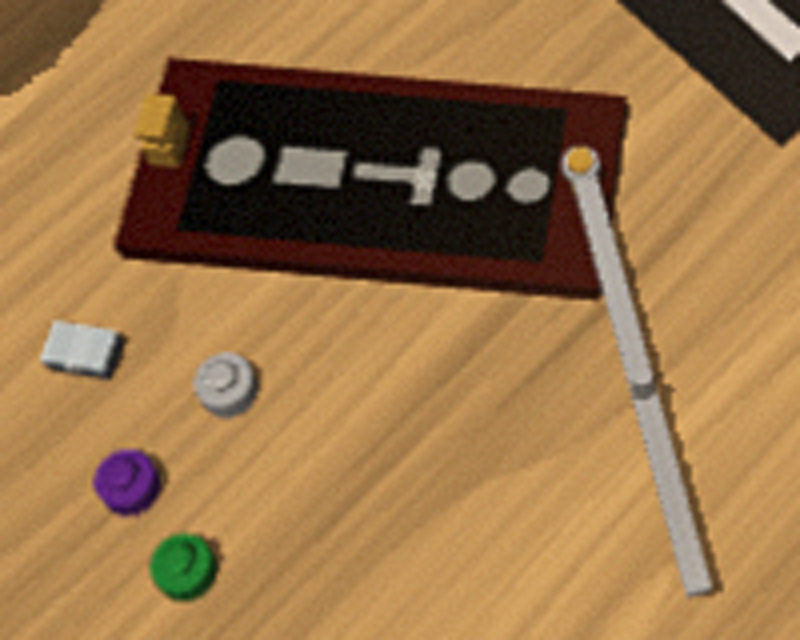

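```bash
cat > m1.py <<'E'
from h import *
A=lambda L,x0,y0,s:[(x0+(x+.5)/s-.5,y0+(y+.5)/s-.5) for x,y in L]
np.set_printoptions(precision=4,suppress=True)
T,S=M['top'],M['scene']
def both(name,a,b):
    r=tri(T,a,S,b);print(name);print(r);return r
# riser: front-right(446,158), front-left(208,437), back-left(84,330), back-right(317,62) in top
both('riser FR FL BL BR',A([(446,158),(208,437),(84,330),(317,62)],140,160,4),A([(527,342),(435,62),(590,40),(697,315)],270,150,4))
both('mat',A([(573,257),(728,268),(702,581),(542,568)],140,160,4),A([(372,407),(263,504),(42,309),(153,222)],270,150,4))
both('case foam corners', A([(163,288),(315,495),(220,565),(66,352)],330,150,3),A([(545,260),(180,230),(218,83),(565,110)],140,240,4))
both('pivot',A([(103,293)],330,150,3),A([(579,159)],140,240,4))
both('catch top',A([(285,546)],330,150,3),A([(160,123)],140,240,4))
both('bar end, knob',A([(259,56),(192,152)],330,150,3),A([(700,588),(642,385)],140,240,4))
both('probe toe corner tip R, tip L, toe inner, tail', A([(655,318),(590,306),(600,527),(630,531)],140,160,4),A([(272,420),(318,378),(162,318),(124,286)],270,150,4))
both('small,med',A([(222,308),(312,250)],140,160,4),A([(538,150),(536,232)],270,150,4))
both('seats s m key box L',A([(123,336),(148,369),(182,402),(218,464),(251,509)],330,150,3),A([(528,185),(471,180),(420,174),(310,167),(235,160)],140,240,4))
both('large top, box top',A([(366,382),(413,479)],330,150,3),A([(221,376),(82,346)],140,240,4))
both('green,purple',A([(457,313),(450,381)],330,150,3),A([(182,559),(126,475)],140,240,4))
E
python3 m1.py
```

```text
riser FR FL BL BR
[[0.6912 0.1519 0.0506 0.0011]
 [0.4773 0.3179 0.0499 0.0003]
 [0.557  0.4162 0.0503 0.0014]
 [0.7694 0.255  0.0458 0.0001]]
mat
[[ 0.6268  0.0574  0.0071  0.002 ]
 [ 0.619  -0.0596  0.0106  0.0007]
 [ 0.3818 -0.0419  0.0076  0.0016]
 [ 0.3902  0.0756  0.0059  0.0006]]
case foam corners
[[ 0.5587 -0.2434  0.0278  0.0063]
 [ 0.3535 -0.3893  0.025   0.0011]
 [ 0.2858 -0.2954  0.0272  0.0001]
 [ 0.4911 -0.1489  0.0308  0.0004]]
pivot
[[ 0.5417 -0.1829  0.0691  0.0004]]
catch top
[[ 0.3017 -0.3509  0.0634  0.0006]]
bar end, knob
[[ 0.7928 -0.3436  0.0581  0.0032]
 [ 0.6842 -0.273   0.0711  0.0021]]
probe toe corner tip R, tip L, toe inner, tail
[[ 0.5793 -0.0042  0.013   0.0024]
 [ 0.5853  0.0432  0.0208  0.0008]
 [ 0.4298  0.0378 -0.0492  0.0035]
 [ 0.4176  0.0116  0.0137  0.0022]]
small,med
[[0.5814 0.3209 0.0208 0.0004]
 [0.6275 0.2554 0.0203 0.0002]]
seats s m key box L
[[ 0.5093 -0.206   0.0221  0.0002]
 [ 0.4764 -0.2299  0.0226  0.0008]
 [ 0.4459 -0.2567  0.0292  0.0126]
 [ 0.3833 -0.2967  0.0217  0.0004]
 [ 0.3397 -0.3276  0.0224  0.    ]]
large top, box top
[[ 0.4621 -0.4416  0.0379  0.0001]
 [ 0.3693 -0.4868  0.0234  0.    ]]
green,purple
[[ 0.533  -0.5366  0.0335  0.0014]
 [ 0.4647 -0.5251  0.0336  0.0016]]
```

```bash
cat > m2.py <<'E'
from h import *
np.set_printoptions(precision=4,suppress=True)
T=M['top'];t=cv2.imread("pics/top0.png").astype(int)
b,g,r=t[...,0],t[...,1],t[...,2]
roi=np.zeros(t.shape[:2],np.uint8);roi[220:310,270:327]=1
w=((b>110)&(roi>0)).astype(np.uint8)
ys,xs=np.nonzero(w);P=plane(T,np.c_[xs,ys],0.009)[:,:2]
# convex region black mat
rect=cv2.minAreaRect(P.astype(np.float32));print('white rect',rect,len(xs))
blk=((t.max(2)<60)|(w>0))&(roi>0)
n,l,st,c=cv2.connectedComponentsWithStats(blk.astype(np.uint8));k=1+np.argmax(st[1:,4])
ys,xs=np.nonzero(l==k);Q=plane(T,np.c_[xs,ys],0.003)[:,:2];print('mat',cv2.minAreaRect(Q.astype(np.float32)),Q.mean(0))
# blade line fit: use mat yaw frame
for yaw in [-4.4]:
    c,s=np.cos(np.radians(yaw)),np.sin(np.radians(yaw));L=(P-Q.mean(0))@np.array([[c,-s],[s,c]])
    print(L.min(0),L.max(0))
    for lo in np.arange(-.06,.08,.01):
        m=(L[:,0]>lo)&(L[:,0]<lo+.01)
        if m.sum():print(round(lo,3),m.sum(),L[m,1].min(),L[m,1].max(),L[m,1].mean())
E
python3 m2.py
```

```text
white rect ((0.503987729549408, 0.027887850999832153), (0.04842483624815941, 0.16687551140785217), 84.13714599609375) 321
mat ((0.5051453113555908, 0.008343670517206192), (0.1202167272567749, 0.24017010629177094), 85.54902648925781) [0.5031 0.0082]
[-0.0846 -0.0064] [0.0833 0.0421]
-0.06 2 -0.00317546828877375 -0.0007888605757659112 -0.001982164432269831
-0.05 3 -0.0028925789498945535 -0.0023259804720115185 -0.0026093253421869012
-0.04 5 -0.0020422697687007044 0.0017737988925043745 -0.0009380516919542149
-0.03 23 -0.0035853954920822516 0.017470670832077845 0.007259431548162163
-0.02 27 -0.003017007738056449 0.018352340392942503 0.00822243235292122
-0.01 25 -0.0021623373075324503 0.016555026304422998 0.006528630060385969
0.0 25 -0.004281513456389712 0.017438968241987114 0.006276205521502984
0.01 23 -0.003139998249514268 0.017734218194723064 0.007016717533314177
0.02 26 -0.004981039551657701 0.016521613477680323 0.006506299363704228
0.03 26 -0.004409023023389528 0.0171139546650099 0.005606654892922964
0.04 23 -0.005684081945289187 0.015303685887097728 0.005092023911624984
0.05 24 -0.0053972979922678336 0.01619405399351237 0.005393147882539238
0.06 23 -0.004535210005083005 0.014377263640332243 0.005472879364553044
0.07 48 -0.006390750373850857 0.042076352649414964 0.01795672383390486
0.08 10 0.015568148826579113 0.03999278402303167 0.028591114222366664
```

```bash
cat > go.py <<'E'
import sys
from h import *
def plan(x,y,z,yaw):
    o=bot.get_obs();p=o['eef_pos'];Rm=R.from_quat(o['tool_rot']).as_matrix()
    cy=np.degrees(np.arctan2(Rm[1,0],Rm[0,0]))
    d=Rm.T@(np.array([x,y,z])-p)/0.1
    dy=(yaw-cy+180)%360-180
    if '-l' in sys.argv: dy+=360
    if '-r' in sys.argv: dy-=360
    print('t',round(o['clock'],2),'pos',p.round(4),'yaw',round(cy,1),'tilt',Rm[:,2].round(3),'F',o['ft_force'].round(1),'w',round(o['grip_width'],4),'j1,j6',o['joint_pos'][[0,5]].round(2))
    print('row',d.round(3),'roll',round(-dy/90,3))
if __name__=='__main__':
    plan(*[float(a) for a in sys.argv[1:5]])
E
python3 go.py 0.444 0.022 0.2 84
```

```text
t 0.15 pos [ 0.1589 -0.4736  0.2556] yaw -71.4 tilt [-0.001  0.002 -1.   ] F [-0.6  0.1 -0.3] w 0.0855 j1,j6 [-1.25  1.57]
row [-3.791 -4.279  0.562] roll -1.727
```

Call:
carry_out(
  moves=[
    [-0.5,-0.6,0,-0.3,1],
    [-0.9,-1,0,-0.5,1],
    [-0.9,-1,0,-0.9,1],
    [-0.9,-1,0,-0.9,1],
    [-0.9,-1,0,-0.9,1],
    [-0.9,-1,0,-0.9,1],
    [-0.9,-1,0,-0.9,1],
    [-0.9,-1,0,-0.9,1],
    [-0.9,-1,0,-0.9,1],
    [-0.9,-1,0,-0.9,1],
  ],
)

```text
clock: 1.15
eef_pos: [0.2251, -0.3566, 0.256]
tool_rot: [0.996, 0.085, -0.0, -0.0]
ft_force: [1.2, 0.6, 0.3]
grip_width: 0.0852
```

```bash
python3 go.py 0.444 0.022 0.2 84
```

```text
t 1.15 pos [ 0.2251 -0.3566  0.256 ] yaw 9.8 tilt [-0.     0.001 -1.   ] F [1.2 0.6 0.3] w 0.0852 j1,j6 [-1.01  0.39]
row [ 2.801 -3.359  0.562] roll -0.825
```

Call:
carry_out(
  moves=[
    [0.4,-0.5,0,-0.1,1],
    [0.8,-1,0,-0.3,1],
    [0.8,-1,0,-0.5,1],
    [0.8,-1,0,-0.82,1],
    [0.8,-1,0,-0.82,1],
    [0.8,-1,0,-0.82,1],
    [0.8,-1,0,-0.82,1],
    [0.8,-1,0,-0.82,1],
    [0.8,-1,0,-0.82,1],
    [0.8,-1,0,-0.82,1],
  ],
)

```text
clock: 2.15
eef_pos: [0.2874, -0.2448, 0.2561]
tool_rot: [0.747, 0.665, -0.0, -0.0]
ft_force: [0.9, 0.9, -0.1]
grip_width: 0.0853
```

```bash
python3 go.py 0.444 0.022 0.2 84
```

```text
t 2.15 pos [ 0.2874 -0.2448  0.2561] yaw 83.3 tilt [-0.  0. -1.] F [ 0.9  0.9 -0.1] w 0.0853 j1,j6 [-0.71 -0.59]
row [2.831 1.247 0.561] roll -0.007
```

Call:
carry_out(
  moves=[
    [0.5,0.2,0,0,1],
    [0.95,0.42,0,-0.007,1],
    [0.95,0.42,0,-0.007,1],
  ],
)

```text
clock: 2.45
eef_pos: [0.3421, -0.1519, 0.2563]
tool_rot: [0.741, 0.671, 0.001, -0.0]
ft_force: [-0.1, -0.2, -0.4]
grip_width: 0.0852
```

Call:
carry_out(
  moves=[
    [0.5,0.2,0,0,1],
    [0.95,0.42,0,0,1],
    [0.95,0.42,0,0,1],
  ],
)

```text
clock: 2.75
eef_pos: [0.394, -0.062, 0.2562]
tool_rot: [0.741, 0.671, 0.001, -0.0]
ft_force: [-0.7, 0.0, -0.1]
grip_width: 0.0855
```

Call:
carry_out(
  moves=[
    [0.5,0.2,0,0,1],
    [0.9,0.42,0.2,0,1],
    [0.9,0.42,0.5,0,1],
    [0.9,0.42,0.5,0,1],
  ],
)

```text
clock: 3.15
eef_pos: [0.4405, 0.0197, 0.2026]
tool_rot: [0.743, 0.669, -0.004, -0.003]
ft_force: [-0.9, 0.3, -1.2]
grip_width: 0.0852
```

```bash
python3 go.py 0.444 0.022 0.04 84; python3 -c "
from h import *
shot('wrist','w1')"
```

```text
t 3.15 pos [0.4405 0.0197 0.2026] yaw 84.0 tilt [-0.009 -0.001 -1.   ] F [-0.9  0.3 -1.2] w 0.0852 j1,j6 [0.05 0.15]
row [0.029 0.046 1.625] roll 0.0
```

View pics/w1.png

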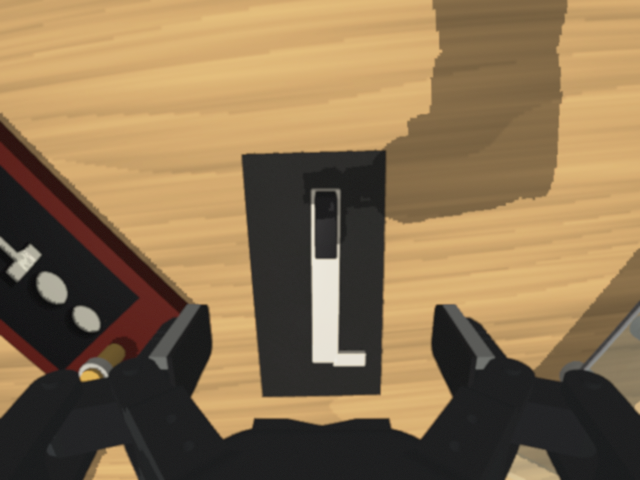

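```bash
python3 - <<'E'
from h import *
np.set_printoptions(precision=4,suppress=True)
m=imaging.camera_model('wrist')
P=plane(m,[(312,188),(341,188),(312,363),(333,366),(366,366),(340,258)],0.009);print(P)
Q=plane(m,[(243,154),(385,150),(380,395),(263,396)],0.003);print(Q,Q.mean(0))
a=(P[0]+P[1])/2
d=P[2]-P[0];print(np.degrees(np.arctan2(d[1],d[0])), np.linalg.norm(d))
for i,j in((0,3),(1,2)):
    d=Q[j]-Q[i];print(np.degrees(np.arctan2(d[1],d[0])))
u=(P[2]-P[0])/np.linalg.norm(P[2]-P[0]);print('grip',a+u*0.025)
E
```

```text
[[ 0.4154  0.0149  0.009 ]
 [ 0.4179  0.0389  0.009 ]
 [ 0.5826 -0.0041  0.009 ]
 [ 0.588   0.0156  0.009 ]
 [ 0.5915  0.0472  0.009 ]
 [ 0.479   0.0324  0.009 ]]
[[ 0.382  -0.039   0.003 ]
 [ 0.3913  0.0781  0.003 ]
 [ 0.6318  0.0593  0.003 ]
 [ 0.6207 -0.0587  0.003 ]] [0.5064 0.0099 0.003 ]
-6.51335841091622 0.16826896548698098
-4.729633892857101
-4.46257240629571
grip [0.4415 0.0241 0.009 ]
```

Call:
carry_out(
  moves=[
    [0.03,0.02,0.5,0,1],
    [0.04,0.025,1,0,1],
    [0.04,0.025,1,0,1],
    [0.04,0.025,1,0,1],
  ],
)

```text
clock: 3.6
eef_pos: [0.446, 0.0222, 0.1076]
tool_rot: [0.744, 0.668, -0.0, -0.0]
ft_force: [0.3, 1.3, 0.3]
grip_width: 0.0856
```

```bash
python3 go.py 0.4425 0.0235 0.038 83.7
```

```text
t 3.6 pos [0.446  0.0222 0.1076] yaw 83.8 tilt [-0.001 -0.    -1.   ] F [0.3 1.3 0.3] w 0.0856 j1,j6 [0.05 0.16]
row [ 0.009 -0.036  0.696] roll 0.002
```

Call:
carry_out(
  moves=[
    [0.01,-0.036,0.35,0,1],
    [0.01,-0.036,0.6,0,1],
    [0.01,-0.036,0.69,0,1],
    [0.01,-0.036,0.69,0,1],
    [0.01,-0.036,0.69,0,0],
    [0.01,-0.036,0.69,0,-0.6],
    [0.01,-0.036,0.69,0,-1],
    [0.01,-0.036,0.69,0,-1],
    [0.01,-0.036,0.69,0,-1],
    [0.01,-0.036,0.69,0,-1],
    [0.01,-0.036,0.69,0,-1],
    [0.01,-0.036,0.69,0,-1],
  ],
)

```text
clock: 4.8
eef_pos: [0.4432, 0.0248, 0.038]
tool_rot: [0.743, 0.669, 0.0, 0.0]
ft_force: [-1.5, 0.7, 5.7]
grip_width: 0.0169
```

```bash
python3 go.py 0.4425 0.0235 0.038 83.7
```

```text
t 4.8 pos [0.4432 0.0248 0.038 ] yaw 84.0 tilt [ 0.001 -0.    -1.   ] F [-1.5  0.7  5.7] w 0.0169 j1,j6 [0.06 0.16]
row [-0.013 -0.006 -0.   ] roll 0.003
```

Call:
carry_out(
  moves=[
    [0,0,-0.2,0,-1],
    [0,0,-0.5,0,-1],
    [0,0,-0.6,0,-1],
    [0,0,-0.6,0,-1],
    [0,0,-0.6,0,-1],
  ],
)

```text
clock: 5.3
eef_pos: [0.4421, 0.0248, 0.0966]
tool_rot: [0.743, 0.669, -0.0, -0.0]
ft_force: [-0.6, -0.1, -1.1]
grip_width: 0.0169
```

```bash
cat > rz.py <<'E'
from h import *
C=np.array([.6237,.285]);YAW=52.3
c,s=np.cos(np.radians(YAW)),np.sin(np.radians(YAW));RM=np.array([[c,-s],[s,c]])
def w(x,y): return C+RM@np.array([x,y])
def l(X,Y): return RM.T@(np.array([X,Y])-C)
E
python3 go.py 0.5 0 0.1 84; python3 - <<'E'
from rz import *
A=lambda L,x0,y0,s:[(x0+(x+.5)/s-.5,y0+(y+.5)/s-.5) for x,y in L]
print('bottle cap, jar, dish',tri(M['top'],A([(564,32)],140,160,4)+[(145,287),(180,321)],M['scene'],A([(540,403)],270,150,4)+[(391,129),(348,143)]))
print('small',l(.5814,.3209),'med',l(.6275,.2554))
for n,a in dict(ms=(-.225,-.079),mi=(-.126,-.079),mh=(-.126,-.05),mo=(-.23,-.05),mp=(-.23,.083),si=(-.106,-.001)).items(): print(n,w(*a))
shot('wrist','w2');t=shot('top')[1];crop(t,140,160,340,310,4,"t2")
E
```

```text
t 5.3 pos [0.4421 0.0248 0.0966] yaw 84.0 tilt [-0.001  0.    -1.   ] F [-0.6 -0.1 -1.1] w 0.0169 j1,j6 [0.06 0.16]
row [-0.186  0.602 -0.035] roll -0.0
bottle cap, jar, dish [[7.53653057e-01 5.87733647e-02 1.50455343e-01 6.22183145e-04]
 [4.21717121e-01 4.47185740e-01 7.17923521e-02 8.10463229e-03]
 [3.27838014e-01 3.48493186e-01 2.22911181e-02 1.60753695e-03]]
small [0.00253733 0.05542258] med [-0.02109641 -0.02110785]
ms [0.54861308 0.05866407]
mi [0.60915425 0.1369952 ]
mh [0.58620877 0.15472948]
mo [0.52260996 0.07244224]
mp [0.41737723 0.15377533]
si [0.55966936 0.20051878]
```

View pics/w2.png

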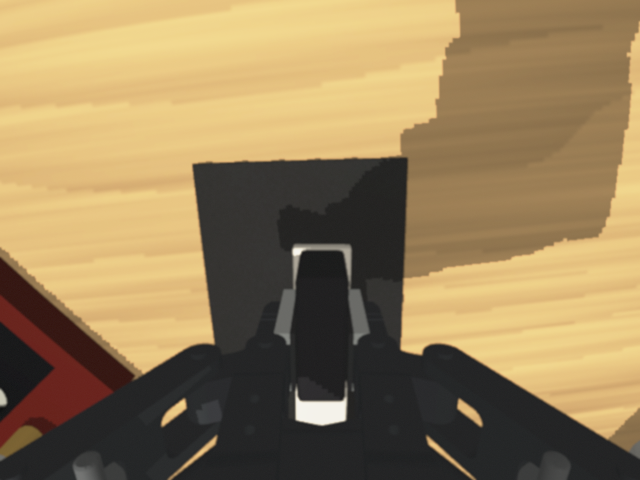

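```bash
python3 - <<'E'
from h import *
m=imaging.camera_model('wrist');o=bot.get_obs()
P=plane(m,[(293,244),(351,243)],0.0676);Rm=R.from_quat(o['tool_rot']).as_matrix()
print(((P-o['eef_pos'])@Rm).round(4))
E
python3 go.py 0.5486 0.0587 0.1 142.3
```

```text
[[-0.0101 -0.0282  0.0285]
 [ 0.0133 -0.0286  0.0285]]
t 5.4 pos [0.4415 0.0247 0.096 ] yaw 84.0 tilt [-0.003 -0.    -1.   ] F [-0.2  0.6 -1.2] w 0.0171 j1,j6 [0.06 0.16]
row [ 0.45   1.029 -0.043] roll -0.648
```

View pics/t2.png

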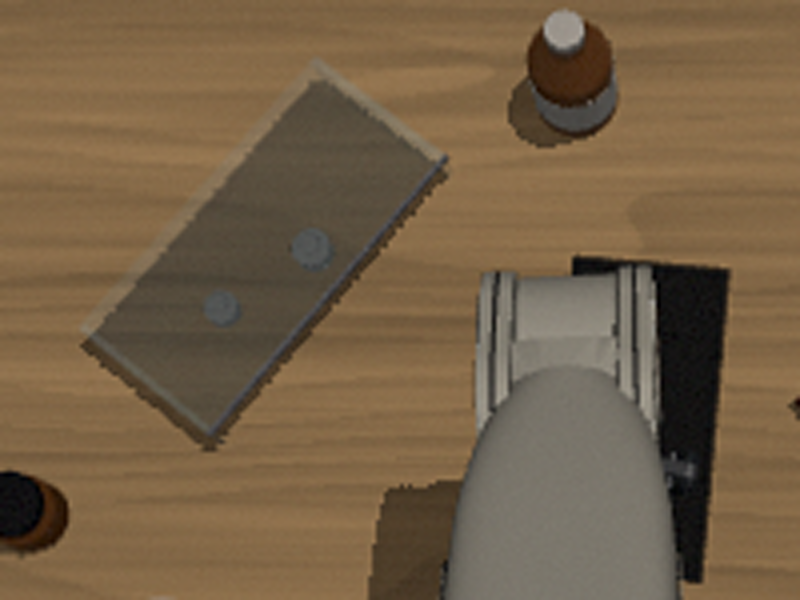

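Call:
carry_out(
  moves=[
    [0.1,0.2,0,-0.09,-1],
    [0.2,0.4,0,-0.18,-1],
    [0.3,0.6,0,-0.27,-1],
    [0.4,0.8,0,-0.36,-1],
    [0.44,0.95,0,-0.45,-1],
    [0.44,1,0,-0.54,-1],
    [0.44,1,0,-0.6,-1],
    [0.44,1,0,-0.648,-1],
    [0.44,1,0,-0.648,-1],
    [0.44,1,0,-0.648,-1],
  ],
)

```text
clock: 6.4
eef_pos: [0.546, 0.058, 0.0962]
tool_rot: [0.324, 0.946, -0.0, -0.001]
ft_force: [0.3, 0.3, -0.6]
grip_width: 0.017
```

```bash
python3 go.py 0.5486 0.0587 0.039 142.3;python3 - <<'E'
from h import *
shot('wrist','w3');t=shot('top')[1];crop(t,140,160,340,310,4,"t3");t=shot('scene')[1];crop(t,270,150,470,300,4,"s3")
E
```

```text
t 6.4 pos [0.546  0.058  0.0962] yaw 142.2 tilt [-0.002 -0.    -1.   ] F [ 0.3  0.3 -0.6] w 0.017 j1,j6 [ 0.11 -0.81]
row [-0.017  0.023  0.572] roll -0.001
```

View pics/t3.png

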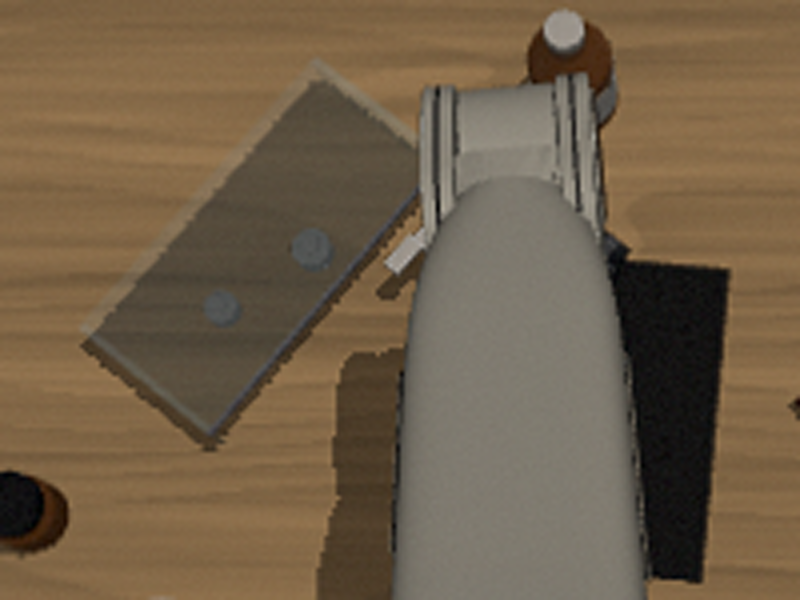

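View pics/s3.png

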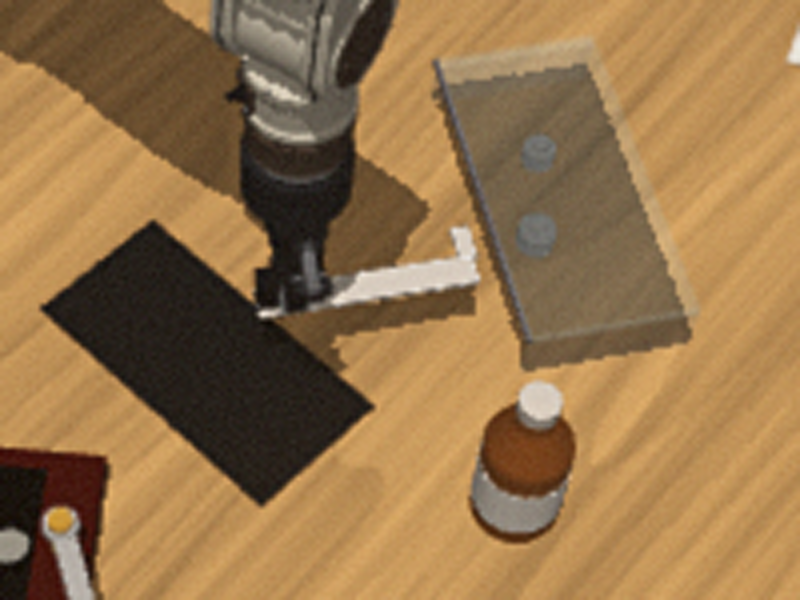

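Call:
carry_out(
  moves=[
    [-0.017,0.02,0.3,0,-1],
    [-0.017,0.02,0.55,0,-1],
    [-0.017,0.02,0.57,0,-1],
    [-0.017,0.02,0.57,0,-1],
    [-0.017,0.02,0.57,0,-1],
  ],
)

```text
clock: 7.05
eef_pos: [0.5497, 0.0586, 0.0412]
tool_rot: [0.323, 0.946, 0.0, 0.0]
ft_force: [0.2, 0.6, -1.1]
grip_width: 0.0168
```

```bash
python3 go.py 0.6092 0.137 0.039 142.3;python3 - <<'E'
from h import *
t=shot('scene')[1];crop(t,270,150,470,300,4,"s4")
E
```

```text
t 7.05 pos [0.5497 0.0586 0.0412] yaw 142.3 tilt [ 0.001  0.    -1.   ] F [ 0.2  0.6 -1.1] w 0.0168 j1,j6 [ 0.11 -0.81]
row [0.009 0.984 0.023] roll -0.0
```

View pics/s4.png

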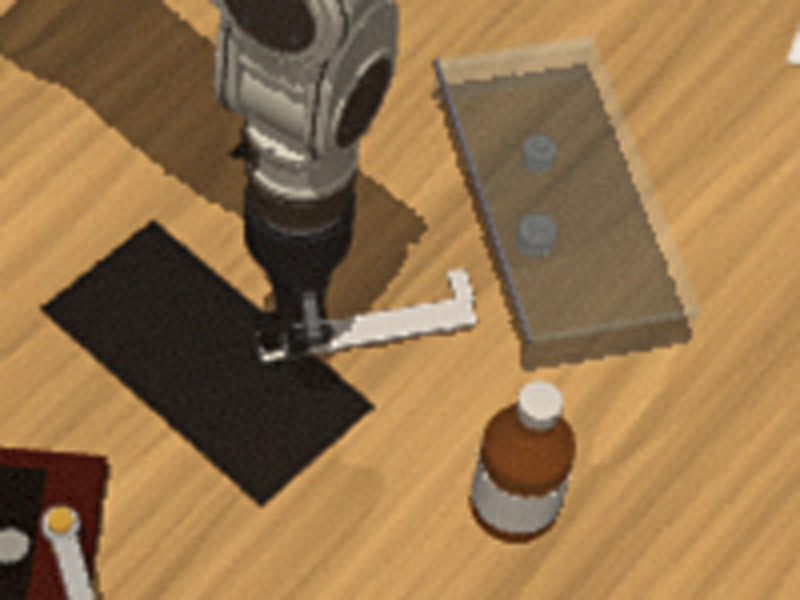

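```bash
python3 - <<'E'
from rz import *
A=lambda L,x0,y0,s:[(x0+(x+.5)/s-.5,y0+(y+.5)/s-.5) for x,y in L]
for z in(.012,.016):
  P=plane(M['scene'],A([(467,269),(448,273),(477,322)],270,150,4),z)
  print([l(*p[:2]).round(4) for p in P])
o=bot.get_obs();print(l(*o['eef_pos'][:2]))
E
```

```text
[array([-0.0799, -0.0389]), array([-0.0952, -0.0396]), array([-0.0851, -0.0874])]
[array([-0.081 , -0.0415]), array([-0.0962, -0.0422]), array([-0.0862, -0.0899])]
[-0.22419366 -0.08006035]
```

Call:
carry_out(
  moves=[
    [-0.03,0,0.01,0,-1],
    [-0.03,0.15,0.01,0,-1],
    [-0.03,0.3,0.01,0,-1],
    [-0.03,0.45,0.01,0,-1],
    [-0.03,0.6,0.01,0,-1],
    [-0.03,0.75,0.01,0,-1],
    [-0.03,0.9,0.01,0,-1],
    [-0.03,1,0.01,0,-1],
    [-0.03,1,0.01,0,-1],
    [-0.03,1,0.01,0,-1],
  ],
)

```text
clock: 8.1
eef_pos: [0.6125, 0.1356, 0.0393]
tool_rot: [0.323, 0.946, -0.0, -0.0]
ft_force: [0.5, -0.2, -1.2]
grip_width: 0.0171
```

```bash
cat > look.py <<'E'
from rz import *
import sys
t=shot('scene')[1];crop(t,270,150,470,300,4,"s"+sys.argv[1])
t=shot('top')[1];crop(t,140,160,340,310,4,"t"+sys.argv[1])
o=bot.get_obs();print(o['clock'],l(*o['eef_pos'][:2]).round(4),o['eef_pos'][2],o['ft_force'])
E
python3 look.py 5
```

```text
8.2 [-0.1255 -0.0825] 0.039246832562880085 [ 0.55606903  0.52611041 -0.51697736]
```

View pics/s5.png

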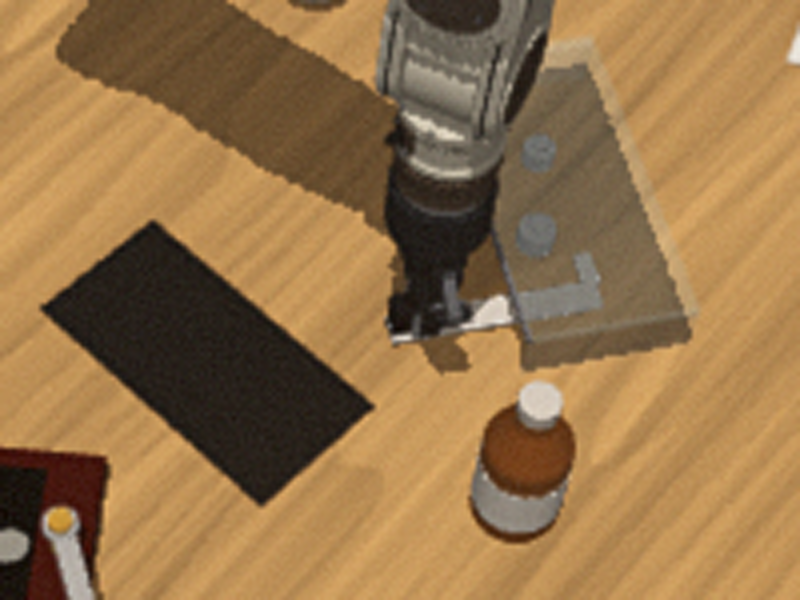

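View pics/t5.png

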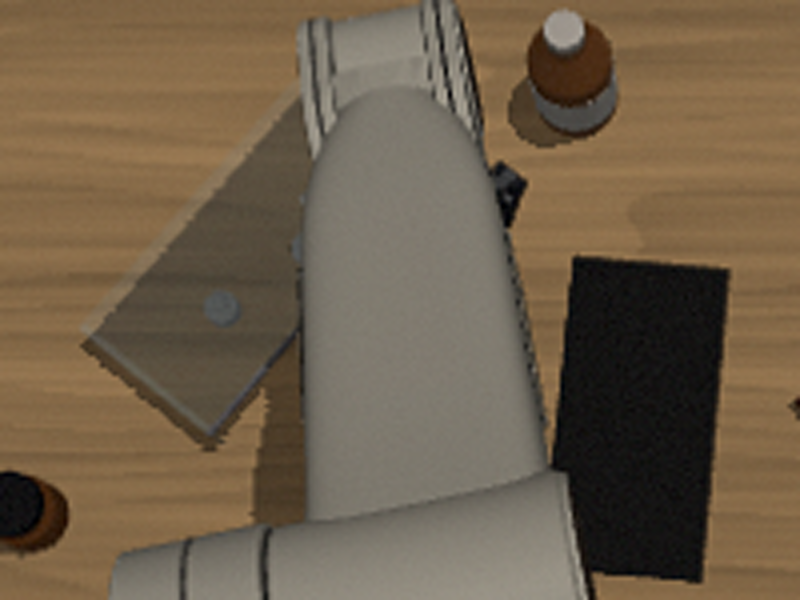

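Call:
carry_out(
  moves=[
    [0.1,0,0,0,-1],
    [0.2,0,0,0,-1],
    [0.31,0,0,0,-1],
    [0.31,0,0,0,-1],
    [0.31,-0.07,0,0,-1],
    [0.31,-0.14,0,0,-1],
    [0.31,-0.21,0,0,-1],
    [0.31,-0.28,0,0,-1],
    [0.31,-0.35,0,0,-1],
    [0.31,-0.42,0,0,-1],
    [0.31,-0.5,0,0,-1],
    [0.31,-0.5,0,0,-1],
  ],
)

```text
clock: 9.4
eef_pos: [0.5565, 0.114, 0.0391]
tool_rot: [0.324, 0.946, -0.001, -0.001]
ft_force: [-0.0, 0.1, -1.5]
grip_width: 0.0168
```

```bash
python3 look.py 6
```

```text
9.5 [-0.1753 -0.0515] 0.039179896724216054 [-0.16956662 -0.52746272 -0.6388936 ]
```

View pics/s6.png

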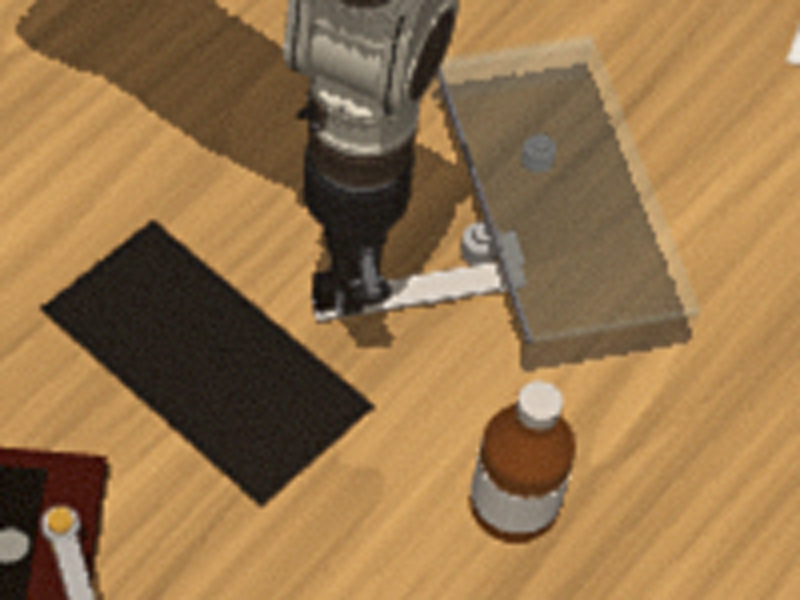

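Call:
carry_out(
  moves=[
    [0,-0.08,0,0,-1],
    [0,-0.16,0,0,-1],
    [0,-0.24,0,0,-1],
    [0,-0.32,0,0,-1],
    [0,-0.4,0,0,-1],
    [0,-0.48,0,0,-1],
    [0,-0.55,0,0,-1],
    [0,-0.55,0,0,-1],
    [0.1,-0.55,0,0,-1],
    [0.2,-0.55,0,0,-1],
    [0.3,-0.55,0,0,-1],
    [0.4,-0.55,0,0,-1],
    [0.5,-0.55,0,0,-1],
    [0.6,-0.55,0,0,-1],
    [0.7,-0.55,0,0,-1],
    [0.8,-0.55,0,0,-1],
    [0.9,-0.55,0,0,-1],
  ],
)

```text
clock: 11.2
eef_pos: [0.4522, 0.1273, 0.0393]
tool_rot: [0.323, 0.946, 0.0, 0.0]
ft_force: [1.1, -1.0, -0.5]
grip_width: 0.0171
```

```bash
python3 look.py 7
```

```text
11.3 [-0.2303  0.0403] 0.039047315315710145 [ 0.53631268 -0.10255531 -2.10798295]
```

View pics/s7.png

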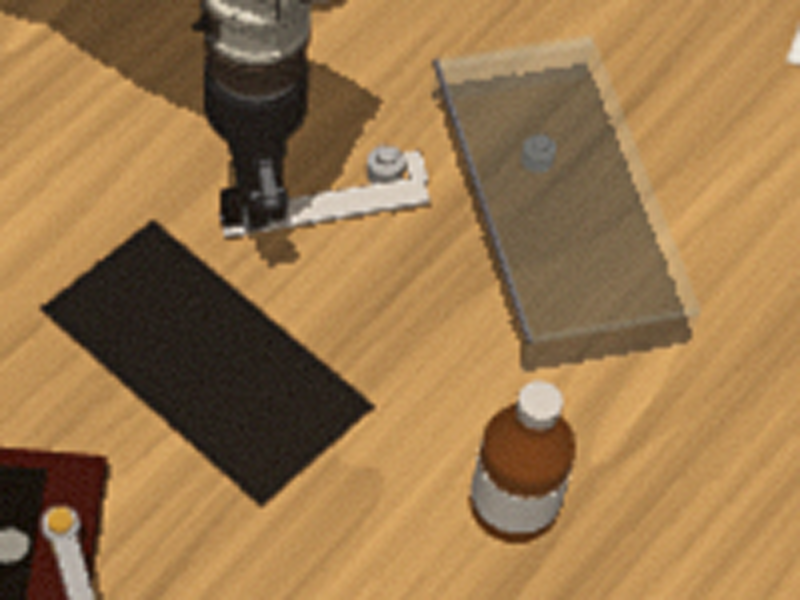

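Call:
carry_out(
  moves=[
    [0.1,0,0,0,-1],
    [0.2,0,0,0,-1],
    [0.3,0,0,0,-1],
    [0.4,0,0,0,-1],
    [0.45,0,0,0,-1],
    [0.45,0,0,0,-1],
    [0.4,0.05,0,0,-1],
    [0.4,0.05,0,0,-1],
    [0.4,0.05,-0.3,0,-1],
    [0.4,0.05,-0.7,0,-1],
    [0.4,0.05,-0.7,0,-1],
    [0.1,0.05,-0.7,0,-1],
    [-0.2,0.05,-0.7,0,-1],
    [-0.45,0.05,-0.7,0,-1],
    [-0.45,0.05,-0.7,0,-1],
    [-0.45,0.05,-0.7,0,-1],
  ],
)

```text
clock: 12.9
eef_pos: [0.4913, 0.1027, 0.1085]
tool_rot: [0.324, 0.946, -0.0, -0.001]
ft_force: [-0.6, 0.9, -1.1]
grip_width: 0.0171
```

```bash
python3 look.py 8
```

```text
13.0 [-0.2252 -0.0057] 0.10864436123802054 [-0.39626823 -0.63064485 -1.18220486]
```

View pics/s8.png

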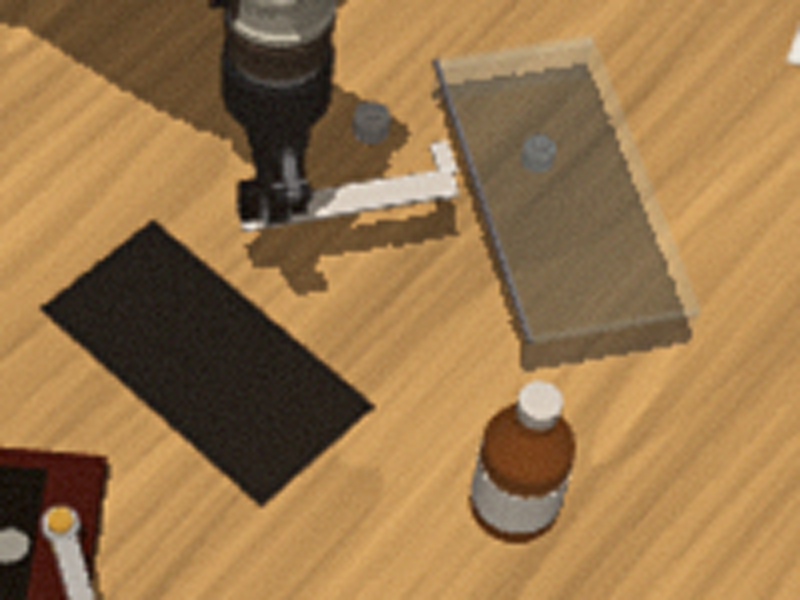

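Call:
carry_out(
  moves=[
    [0,0,0.3,0,-1],
    [0,0,0.6,0,-1],
    [0,0,0.695,0,-1],
    [0,0,0.695,0,-1],
    [0,0,0.695,0,-1],
    [0,0.15,0.695,0,-1],
    [0,0.3,0.695,0,-1],
    [0,0.45,0.695,0,-1],
    [0,0.6,0.695,0,-1],
    [0,0.75,0.695,0,-1],
    [0,0.9,0.695,0,-1],
    [0,0.95,0.695,0,-1],
    [0,0.95,0.695,0,-1],
  ],
)

```text
clock: 14.3
eef_pos: [0.5507, 0.1792, 0.0411]
tool_rot: [0.323, 0.947, 0.001, 0.001]
ft_force: [-0.5, -0.8, -0.1]
grip_width: 0.0169
```

Call:
carry_out(
  moves=[
    [0,0.15,0,0,-1],
    [0,0.28,0,0,-1],
    [0,0.28,0,0,-1],
  ],
)

```text
clock: 14.6
eef_pos: [0.5675, 0.2011, 0.0405]
tool_rot: [0.323, 0.946, 0.001, 0.001]
ft_force: [-0.0, 0.7, 0.1]
grip_width: 0.0172
```

```bash
python3 look.py 9
```

```text
14.7 [-0.1025 -0.0065] 0.03997315980006579 [-0.32296753 -0.29192763 -0.58034114]
```

View pics/s9.png

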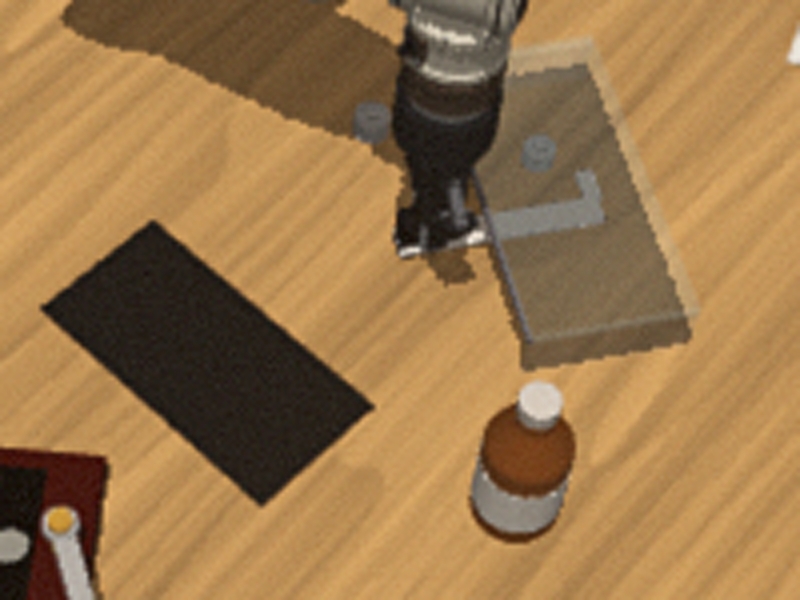

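Call:
carry_out(
  moves=[
    [0.12,0,0,0,-1],
    [0.24,0,0,0,-1],
    [0.33,0,0,0,-1],
    [0.33,0,0,0,-1],
    [0.33,-0.08,0,0,-1],
    [0.33,-0.16,0,0,-1],
    [0.33,-0.24,0,0,-1],
    [0.33,-0.32,0,0,-1],
    [0.33,-0.4,0,0,-1],
    [0.33,-0.48,0,0,-1],
    [0.33,-0.56,0,0,-1],
    [0.33,-0.64,0,0,-1],
    [0.33,-0.72,0,0,-1],
    [0.33,-0.8,0,0,-1],
    [0.33,-0.88,0,0,-1],
    [0.33,-0.96,0,0,-1],
  ],
)

```text
clock: 16.3
eef_pos: [0.4815, 0.1443, 0.0398]
tool_rot: [0.323, 0.946, 0.0, -0.0]
ft_force: [0.6, 0.7, -0.5]
grip_width: 0.0171
```

Call:
carry_out(
  moves=[
    [0,-0.08,0,0,-1],
    [0,-0.16,0,0,-1],
    [0,-0.24,0,0,-1],
    [0,-0.3,0,0,-1],
    [0,-0.3,0,0,-1],
  ],
)

```text
clock: 16.8
eef_pos: [0.4625, 0.1201, 0.0396]
tool_rot: [0.323, 0.946, -0.001, -0.001]
ft_force: [0.4, 0.2, -0.2]
grip_width: 0.0172
```

```bash
python3 look.py 10
```

```text
16.9 [-0.228   0.0265] 0.03972767147591288 [ 0.23295732  0.09593375 -0.85801663]
```

View pics/s10.png

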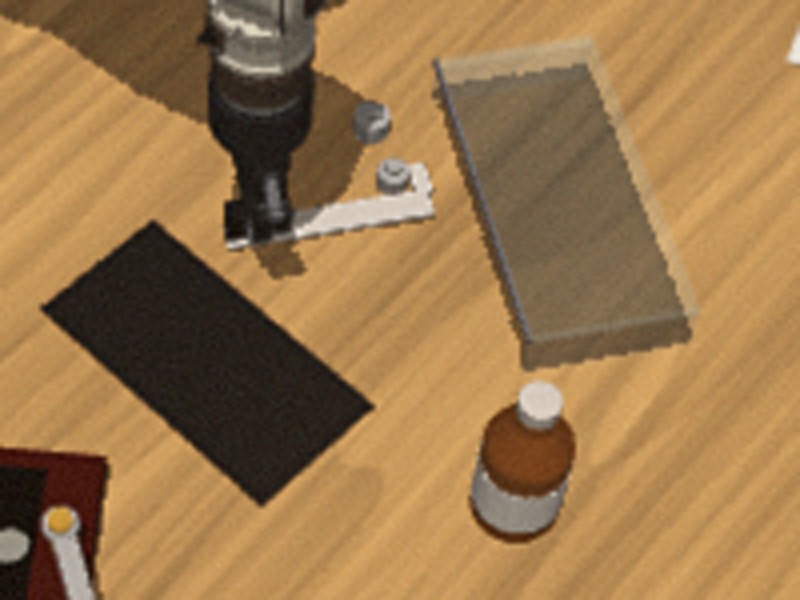

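Call:
carry_out(
  moves=[
    [-0.05,0.05,0,0,-1],
    [-0.05,0.05,-0.01,0,-1],
    [-0.05,0.05,-0.4,0,-1],
    [-0.05,0.05,-0.7,0,-1],
    [-0.05,0.05,-0.7,0,-1],
    [-0.05,0.05,-0.7,0,-1],
  ],
)

```text
clock: 17.5
eef_pos: [0.4713, 0.1222, 0.1104]
tool_rot: [0.323, 0.946, 0.001, 0.001]
ft_force: [-0.1, 0.2, -1.5]
grip_width: 0.0169
```

```bash
python3 go.py 0.451 0.0133 0.1 85.5
```

```text
t 17.5 pos [0.4713 0.1222 0.1104] yaw 142.3 tilt [ 0.002  0.    -1.   ] F [-0.1  0.2 -1.5] w 0.0169 j1,j6 [ 0.25 -0.66]
row [-0.505 -0.986  0.103] roll 0.631
```

Call:
carry_out(
  moves=[
    [-0.1,-0.2,0,0.09,-1],
    [-0.2,-0.4,0,0.18,-1],
    [-0.3,-0.6,0,0.27,-1],
    [-0.4,-0.8,0,0.36,-1],
    [-0.5,-0.98,0,0.45,-1],
    [-0.505,-0.985,0.1,0.54,-1],
    [-0.505,-0.985,0.1,0.63,-1],
    [-0.505,-0.985,0.1,0.63,-1],
    [-0.505,-0.985,0.1,0.63,-1],
    [-0.505,-0.985,0.1,0.63,-1],
  ],
)

```text
clock: 18.5
eef_pos: [0.45, 0.0133, 0.0993]
tool_rot: [0.733, 0.68, -0.0, -0.0]
ft_force: [0.1, -0.1, -0.3]
grip_width: 0.0172
```

```bash
python3 go.py 0.451 0.0133 0.1 85.5;  python3 - <<'E'
from h import *
shot('wrist','w11');t=shot('scene')[1];crop(t,270,150,470,300,4,"s11")
E
```

```text
t 18.5 pos [0.45   0.0133 0.0993] yaw 85.7 tilt [-0.001 -0.    -1.   ] F [ 0.1 -0.1 -0.3] w 0.0172 j1,j6 [0.03 0.1 ]
row [ 0.001  0.01  -0.007] roll 0.003
```

View pics/s11.png

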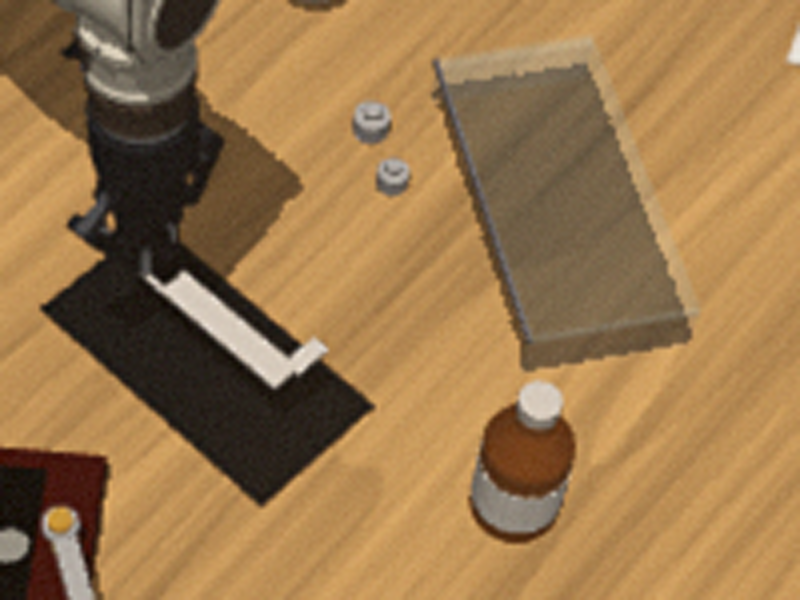

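View pics/w11.png

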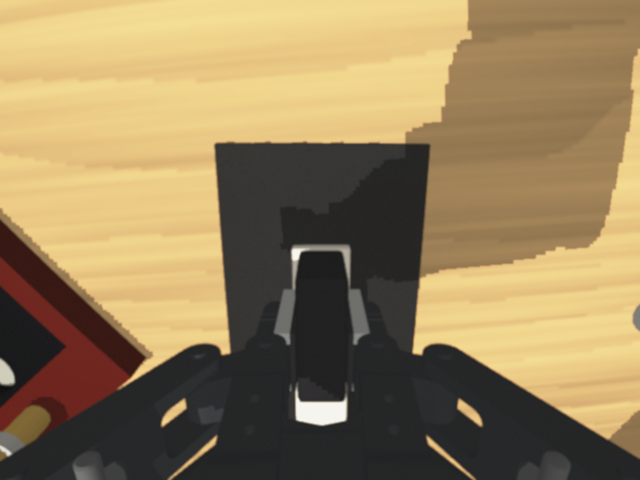

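Call:
carry_out(
  moves=[
    [0,0.01,0.3,0,-1],
    [0,0.01,0.5,0,-1],
    [0,0.01,0.58,0,-1],
    [0,0.01,0.61,0,-1],
    [0,0.01,0.61,0,-1],
    [0,0.01,0.61,0,-1],
    [0,0.01,0.61,0,-0.6],
    [0,0.01,0.61,0,-0.2],
    [0,0.01,0.61,0,0.2],
    [0,0.01,0.61,0,0.2],
    [0,0.01,0.61,0,0.2],
    [0,0.01,0.3,0,0.2],
    [0,0.01,-0.2,0,0.2],
    [0,0.01,-0.4,0,0.2],
    [0,0.01,-0.4,0,0.2],
  ],
)

```text
clock: 20.1
eef_pos: [0.4541, 0.0131, 0.1434]
tool_rot: [0.734, 0.679, 0.003, 0.003]
ft_force: [0.4, -0.5, -0.6]
grip_width: 0.0513
```

```bash
python3 go.py 0.451 0.0133 0.1 85.5;  python3 - <<'E'
from h import *
shot('wrist','w12');t=shot('scene')[1];crop(t,270,150,470,300,4,"s12")
E
```

```text
t 20.1 pos [0.4541 0.0131 0.1434] yaw 85.6 tilt [ 0.008  0.    -1.   ] F [ 0.4 -0.5 -0.6] w 0.0513 j1,j6 [0.03 0.11]
row [-0.001 -0.034  0.434] roll 0.001
```

View pics/w12.png

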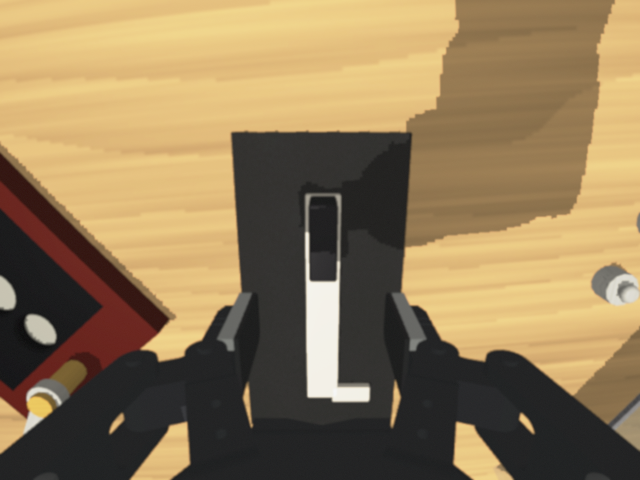

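View pics/s12.png

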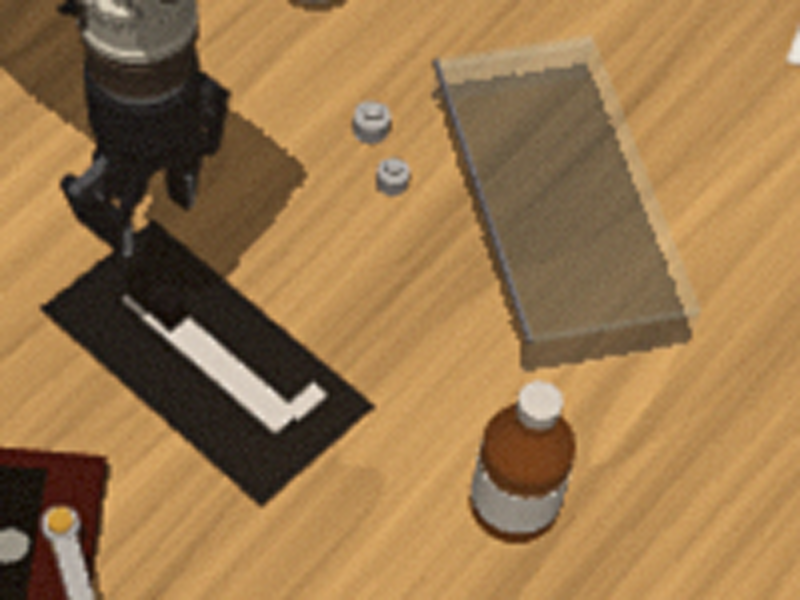

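```bash
python3 - <<'E'
from h import *
import time
np.set_printoptions(precision=4,suppress=True)
m=imaging.camera_model('wrist')
P=plane(m,[(305,194),(341,194),(307,398)],0.009)
Q=plane(m,[(232,132),(411,132)],0.003)
print(P,Q)
u=(P[2]-P[0]);u/=np.linalg.norm(u);a=(P[0]+P[1])/2;print('mid',a+u*.082,'yaw',np.degrees(np.arctan2(u[1],u[0])))
n=Q[1]-Q[0];print('mat len',np.linalg.norm(n),'yaw',np.degrees(np.arctan2(-n[0],n[1])))
n/=np.linalg.norm(n);print('mat centre',Q.mean(0)+np.array([n[1],-n[0],0])*.12)
# weights triangulated top/scene
t=shot('top')[1];crop(t,140,160,340,310,4,"t12");
E
```

```text
[[ 0.4204  0.0059  0.009 ]
 [ 0.4223  0.0296  0.009 ]
 [ 0.5827 -0.0073  0.009 ]] [[ 0.3771 -0.0382  0.003 ]
 [ 0.3861  0.0778  0.003 ]]
mid [0.5031 0.0111 0.009 ] yaw -4.643095957056003
mat len 0.11641921483795804 yaw -4.441627672692992
mat centre [0.5012 0.0105 0.003 ]
```

View pics/t12.png

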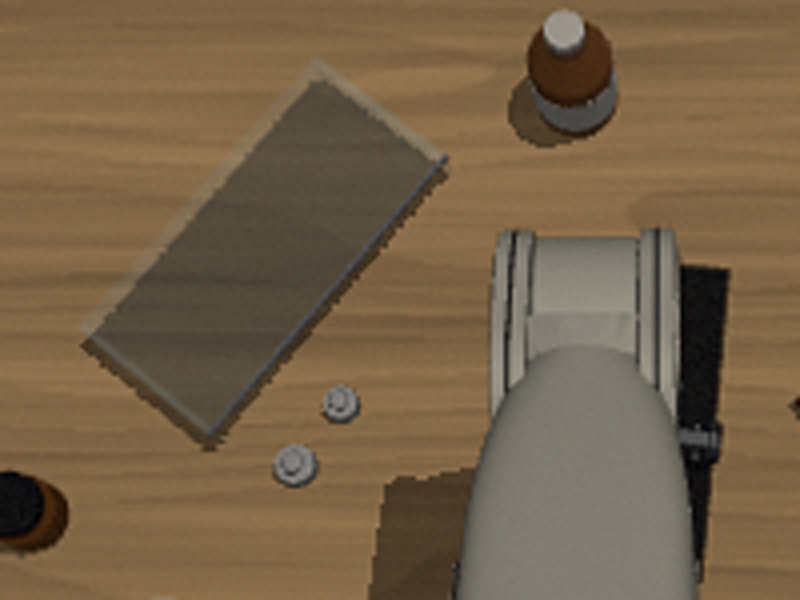

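```bash
python3 - <<'E'
from h import *
np.set_printoptions(precision=4,suppress=True)
A=lambda L,x0,y0,s:[(x0+(x+.5)/s-.5,y0+(y+.5)/s-.5) for x,y in L]
print(tri(M['top'],A([(339,398),(293,462)],140,160,4),M['scene'],A([(392,168),(371,110)],270,150,4)))
E
python3 go.py .487 .19 .16 85
```

```text
[[0.5102 0.2257 0.031  0.0031]
 [0.4621 0.2576 0.0336 0.0011]]
t 20.25 pos [0.4506 0.013  0.139 ] yaw 85.6 tilt [-0.001 -0.    -1.   ] F [-0.1 -0.4 -0.9] w 0.0514 j1,j6 [0.03 0.11]
row [ 1.793  0.227 -0.21 ] roll 0.007
```

Call:
carry_out(
  moves=[
    [0.4,0.2,-0.1,0,0.2],
    [0.8,0.4,-0.1,0,0.2],
    [1,0.5,-0.1,0,0.2],
    [1,0.5,-0.1,0,0.2],
  ],
)

```text
clock: 20.65
eef_pos: [0.5092, 0.1112, 0.1477]
tool_rot: [0.733, 0.681, -0.001, -0.001]
ft_force: [-0.2, 0.4, 0.3]
grip_width: 0.0513
```

```bash
python3 go.py .5102 .2257 .12 85
```

```text
t 20.65 pos [0.5092 0.1112 0.1477] yaw 85.8 tilt [-0.002  0.    -1.   ] F [-0.2  0.4  0.3] w 0.0513 j1,j6 [0.21 0.29]
row [ 1.143 -0.073  0.278] roll 0.009
```

Call:
carry_out(
  moves=[
    [0.4,-0.05,0,0,0.2],
    [0.8,-0.07,0,0,0.2],
    [1,-0.07,0.2,0,0.2],
    [1,-0.07,0.2,0,0.2],
    [1,-0.07,0.2,0,0.2],
  ],
)

```text
clock: 21.15
eef_pos: [0.5078, 0.208, 0.128]
tool_rot: [0.734, 0.68, -0.002, -0.001]
ft_force: [-0.4, 0.2, 0.4]
grip_width: 0.0515
```

```bash
python3 - <<'E'
from h import *
print(bot.get_obs()['eef_pos']);shot('wrist','w13')
E
```

```text
[0.50776719 0.20797479 0.12799563]
```

View pics/w13.png

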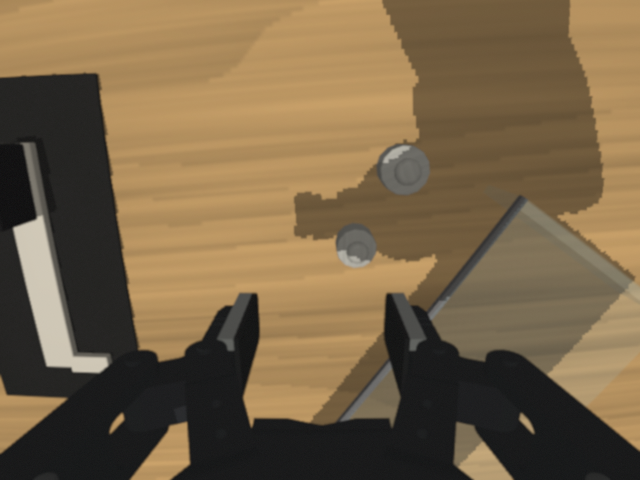

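```bash
python3 - <<'E'
from h import *
m=imaging.camera_model('wrist');print(plane(m,[(357,251)],.028),plane(m,[(408,171)],.03))
E
python3 go.py .512 .2257 .1 85.5
```

```text
[[0.5091937  0.23050211 0.028     ]] [[0.46297533 0.26177378 0.03      ]]
t 21.2 pos [0.5085 0.2078 0.1288] yaw 85.6 tilt [-0.003 -0.002 -1.   ] F [-0.5 -0.3  0.3] w 0.0514 j1,j6 [0.39 0.47]
row [0.182 0.022 0.288] roll 0.001
```

Call:
carry_out(
  moves=[
    [0.1,0,0.1,0,0],
    [0.2,0,0.3,0,-0.2],
    [0.2,0,0.4,0,-0.2],
    [0.2,0,0.4,0,-0.2],
    [0.2,0,0.4,0,-0.2],
  ],
)

```text
clock: 21.7
eef_pos: [0.511, 0.2285, 0.0898]
tool_rot: [0.734, 0.679, -0.0, -0.0]
ft_force: [-0.2, 1.0, 0.2]
grip_width: 0.0345
```

```bash
python3 go.py .5095 .229 .046 85.5;python3 - <<'E'
from h import *
m,_=shot('wrist','w14');o=bot.get_obs();print(o['eef_pos'],proj(m,[o['eef_pos']-[0,0,.025]]))
E
```

```text
t 21.7 pos [0.511  0.2285 0.0898] yaw 85.6 tilt [-0.001 -0.    -1.   ] F [-0.2  1.   0.2] w 0.0345 j1,j6 [0.42 0.5 ]
row [ 0.005 -0.015  0.438] roll 0.001
[0.51137562 0.22868361 0.09030851] [[318.7671871  312.26035815]]
```

View pics/w14.png

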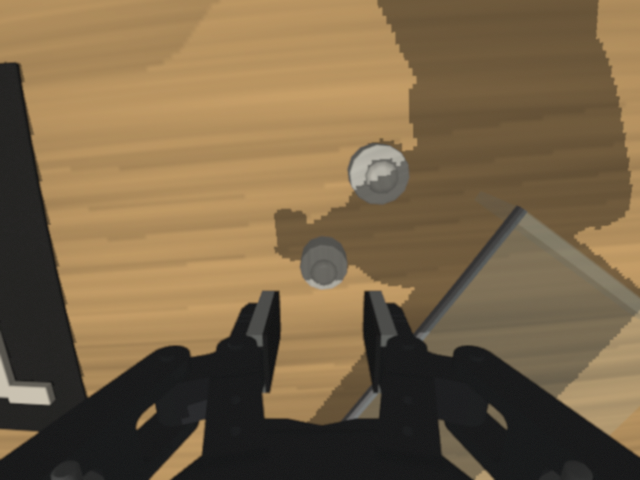

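```bash
python3 - <<'E'
from h import *
m=imaging.camera_model('wrist');print(plane(m,[(323,271)],.028),plane(m,[(381,175)],.03))
E
```

```text
[[0.50855497 0.23107454 0.028     ]] [[0.46198129 0.26184125 0.03      ]]
```

Call:
carry_out(
  moves=[
    [0.02,-0.02,0.2,0,-0.2],
    [0.02,-0.02,0.4,0,-0.2],
    [0.02,-0.02,0.44,0,-0.2],
    [0.02,-0.02,0.44,0,-0.2],
    [0.02,-0.02,0.44,0,-0.6],
    [0.02,-0.02,0.44,0,-1],
    [0.02,-0.02,0.44,0,-1],
    [0.02,-0.02,0.44,0,-1],
    [0.02,-0.02,0.44,0,-1],
    [0.02,-0.02,0.44,0,-1],
    [0.02,-0.02,0.44,0,-1],
  ],
)

```text
clock: 22.85
eef_pos: [0.5102, 0.2315, 0.0471]
tool_rot: [0.734, 0.679, 0.001, 0.001]
ft_force: [-0.3, -1.2, 6.6]
grip_width: 0.0098
```

```bash
python3 go.py .5095 .229 .046 85.5;python3 - <<'E'
from h import *
m,_=shot('wrist','w15')
E
```

```text
t 22.85 pos [0.5102 0.2315 0.0471] yaw 85.6 tilt [ 0.003  0.001 -1.   ] F [-0.3 -1.2  6.6] w 0.0098 j1,j6 [0.43 0.5 ]
row [-0.025 -0.005  0.011] roll 0.001
```

View pics/w15.png

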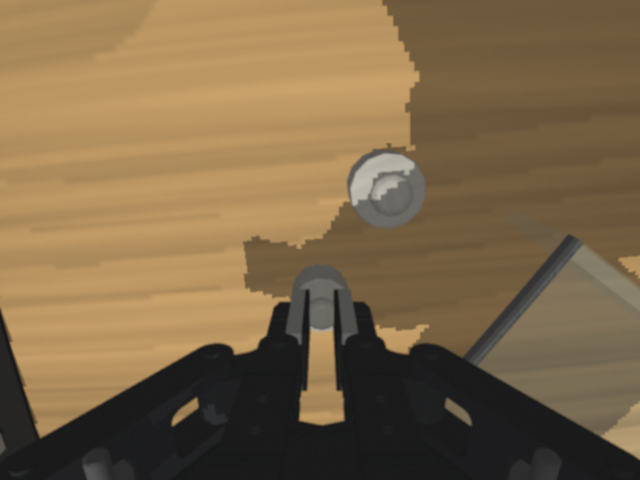

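```bash
python3 - <<'E'
from h import *
m=imaging.camera_model('wrist');o=bot.get_obs();p=o['eef_pos'];Rm=R.from_quat(o['tool_rot']).as_matrix()
for y in (-.011,0,.011): print(y,proj(m,[p+Rm@[0,y,p[2]-.028]]),proj(m,[p+Rm@[0.007,y,p[2]-.028]]))
w=cv2.imread('pics/w15.png');crop(w,250,240,400,400,4,'w15c')
E
```

```text
-0.011 [[317.92640369 292.62850337]] [[335.71360347 292.61715293]]
0 [[318.02321096 317.60412503]] [[335.41530434 317.59230203]]
0.011 [[318.11740199 341.44272445]] [[335.12301019 341.43053686]]
```

View pics/w15c.png

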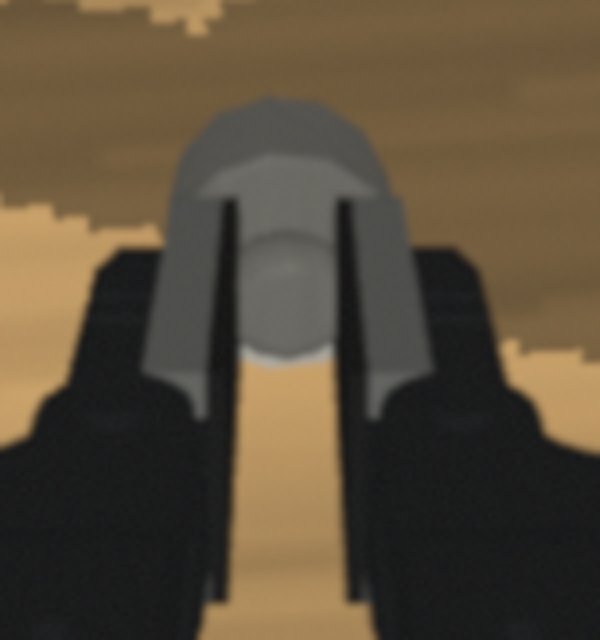

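Call:
carry_out(
  moves=[
    [0,0,-0.3,0,-1],
    [0,0,-0.7,0,-1],
    [-0.3,0,-0.95,0,-1],
    [-0.6,0,-0.95,0,-1],
    [-0.95,0,-0.95,0,-1],
    [-0.95,0,-0.95,0,-1],
  ],
)

```text
clock: 23.5
eef_pos: [0.5009, 0.1332, 0.1408]
tool_rot: [0.735, 0.678, -0.001, 0.0]
ft_force: [0.4, 0.0, -0.5]
grip_width: 0.0095
```

Call:
carry_out(
  moves=[
    [-0.4,0,0,0,-1],
    [-0.8,0,0,0,-1],
    [-1,0,0,0,-1],
    [-1,0,0,0,-1],
  ],
)

```text
clock: 23.9
eef_pos: [0.4938, 0.0351, 0.1405]
tool_rot: [0.735, 0.678, -0.0, -0.0]
ft_force: [-0.7, -0.4, -0.8]
grip_width: 0.0099
```

Call:
carry_out(
  moves=[
    [-0.4,0,0,0,-1],
    [-0.8,0,0,0,-1],
    [-1,0,0,0,-1],
    [-1,0,0,0,-1],
  ],
)

```text
clock: 24.3
eef_pos: [0.4867, -0.0639, 0.1406]
tool_rot: [0.735, 0.678, 0.0, -0.0]
ft_force: [0.1, 0.9, -0.5]
grip_width: 0.0097
```

```bash
python3 go.py .5093 -.17 .16 125;python3 - <<'E'
from h import *
m,_=shot('wrist','w16')
E
```

```text
t 24.3 pos [ 0.4867 -0.0639  0.1406] yaw 85.4 tilt [ 0.  0. -1.] F [ 0.1  0.9 -0.5] w 0.0097 j1,j6 [-0.13 -0.05]
row [-1.04   0.309 -0.194] roll -0.439
```

View pics/w16.png

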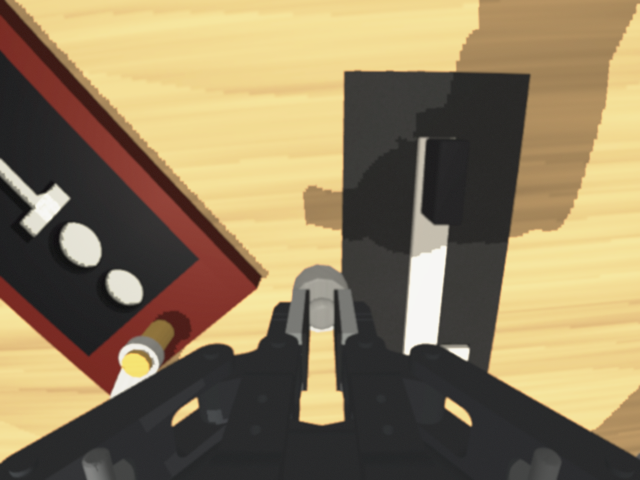

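Call:
carry_out(
  moves=[
    [-0.3,0.1,-0.2,-0.09,-1],
    [-0.6,0.3,-0.2,-0.18,-1],
    [-0.95,0.3,-0.2,-0.27,-1],
    [-0.95,0.3,-0.2,-0.36,-1],
    [-0.95,0.3,-0.2,-0.44,-1],
    [-0.95,0.3,-0.2,-0.44,-1],
    [-0.95,0.3,-0.2,-0.44,-1],
  ],
)

```text
clock: 25.05
eef_pos: [0.5096, -0.1584, 0.1606]
tool_rot: [0.46, 0.888, 0.0, -0.0]
ft_force: [0.1, 0.4, -1.1]
grip_width: 0.0093
```

```bash
python3 go.py .5093 -.206 .13 125;python3 - <<'E'
from h import *
m,_=shot('wrist','w17')
E
```

```text
t 25.05 pos [ 0.5096 -0.1584  0.1606] yaw 125.2 tilt [-0.     0.001 -1.   ] F [ 0.1  0.4 -1.1] w 0.0093 j1,j6 [-0.3  -0.92]
row [-0.387 -0.277  0.306] roll 0.002
```

View pics/w17.png

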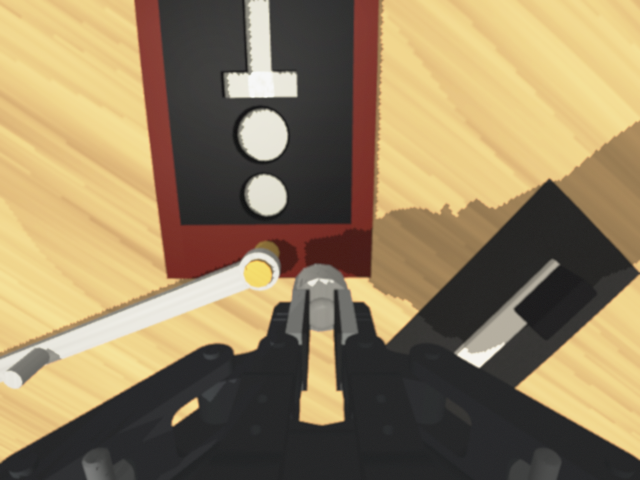

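```bash
python3 - <<'E'
from h import *
w=cv2.imread('pics/w17.png');crop(w,200,60,330,240,4,'w17c')
m=imaging.camera_model('wrist');print(m['eye'])
E
```

```text
[ 0.44890666 -0.19965832  0.27827497]
```

View pics/w17c.png

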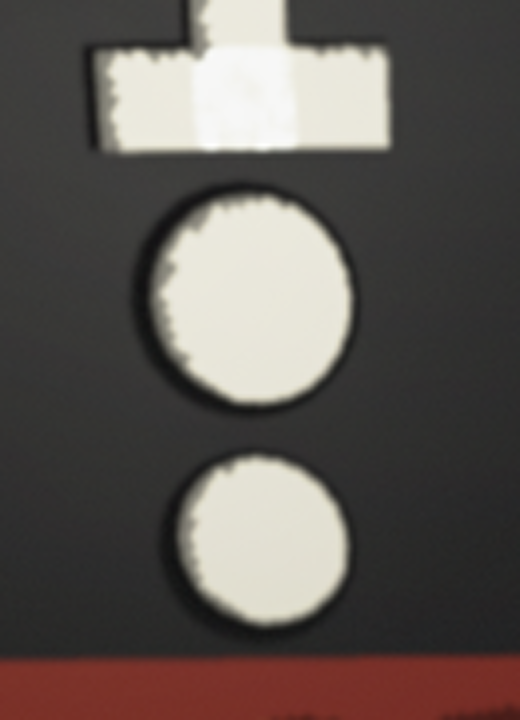

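```bash
python3 - <<'E'
from h import *
np.set_printoptions(precision=4,suppress=True)
m=imaging.camera_model('wrist');o=bot.get_obs();p=o['eef_pos'];Rm=R.from_quat(o['tool_rot']).as_matrix()
P=plane(m,[(263.9,195.9),(261.1,133.9)],.022);print(P, np.linalg.norm(P[0]-P[1]))
print((P-p)@Rm)
E=plane(m,[(200+160/4,196),(200+354/4,196),(264,60+448/4),(264,60+642/4)],.022);print(np.linalg.norm(E[0]-E[1]),np.linalg.norm(E[2]-E[3]))
d=P[0]-P[1];print(np.degrees(np.arctan2(d[1],d[0])))
fl=plane(m,[(265.5,195)],.012);print(fl)
pv=plane(m,[(258,273)],.064);print('pivot',pv)
# foam edges: right edge pts and left edge pts
q=plane(m,[(350,60),(352,215),(166,40),(179,215)],.022);print(q)
for i in(0,2):
  d=q[i+1]-q[i];print(np.degrees(np.arctan2(d[1],d[0])))
print('held',(plane(m,[(321,312)],p[2]-.047+.028)-p)@Rm)
E
```

```text
[[ 0.5094 -0.2049  0.022 ]
 [ 0.4759 -0.2287  0.022 ]] 0.04109802966006655
[[-0.0378 -0.0268  0.1387]
 [-0.038  -0.0679  0.1387]]
0.03323378855971098 0.03357850767836193
35.403429375011385
[[ 0.5106 -0.2045  0.012 ]]
pivot [[ 0.5414 -0.1814  0.064 ]]
[[ 0.4061 -0.2077  0.022 ]
 [ 0.4856 -0.1477  0.022 ]
 [ 0.4617 -0.309   0.022 ]
 [ 0.5549 -0.2464  0.022 ]]
37.04902643094268
33.916690170094355
held [[ 0.0013 -0.0016  0.019 ]]
```

```bash
python3 go.py .511 -.2049 .09 125.2
```

```text
t 25.1 pos [ 0.5096 -0.1586  0.1607] yaw 125.2 tilt [-0.  0. -1.] F [ 0.2 -0.2 -0.1] w 0.0098 j1,j6 [-0.3  -0.92]
row [-0.387 -0.255  0.707] roll -0.0
```

Call:
carry_out(
  moves=[
    [-0.3,-0.2,0.1,0,-1],
    [-0.385,-0.255,0.3,0,-1],
    [-0.385,-0.255,0.6,0,-1],
    [-0.385,-0.255,0.71,0,-1],
    [-0.385,-0.255,0.71,0,-1],
    [-0.385,-0.255,0.71,0,-1],
  ],
)

```text
clock: 25.7
eef_pos: [0.5111, -0.2056, 0.0905]
tool_rot: [0.46, 0.888, 0.0, 0.0]
ft_force: [0.7, 0.1, -1.1]
grip_width: 0.0097
```

```bash
python3 go.py .511 -.2049 .09 125.2;python3 - <<'E'
from h import *
m,w=shot('wrist','w18')
o=bot.get_obs();p=o['eef_pos']
# predicted rim
t=np.linspace(0,2*np.pi,200)
for c,r,z,col in (((.5097,-.2058),.015,.022,(0,255,0)),((.4759+.0007,-.2287-.001),.017,.022,(0,255,0)),):
    q=proj(m,np.c_[c[0]+r*np.cos(t),c[1]+r*np.sin(t),0*t+z])
    cv2.polylines(w,[np.round(q).astype(int).reshape(-1,1,2)],True,col,1)
crop(w,220,160,420,360,3,'w18c')
E
```

```text
t 25.7 pos [ 0.5111 -0.2056  0.0905] yaw 125.2 tilt [ 0.001 -0.    -1.   ] F [ 0.7  0.1 -1.1] w 0.0097 j1,j6 [-0.38 -1.  ]
row [0.007 0.003 0.005] roll 0.0
```

View pics/w18c.png

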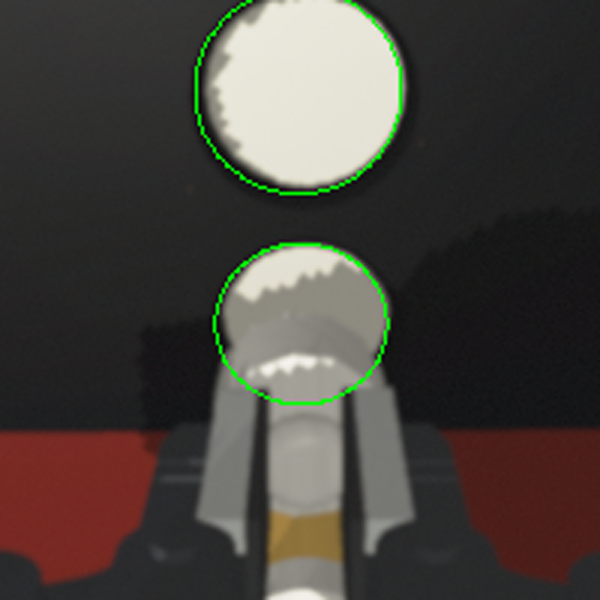

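Call:
carry_out(
  moves=[
    [0.005,0,0.08,0,-1],
    [0.005,0,0.16,0,-1],
    [0.005,0,0.2,0,-1],
    [0.005,0,0.24,0,-1],
    [0.005,0,0.27,0,-1],
    [0.005,0,0.27,0,-1],
  ],
)

```text
clock: 26.35
eef_pos: [0.5099, -0.2056, 0.0622]
tool_rot: [0.46, 0.888, -0.0, -0.001]
ft_force: [0.5, 0.7, -0.9]
grip_width: 0.0097
```

```bash
python3 go.py .511 -.2049 .059 125.2
```

```text
t 26.35 pos [ 0.5099 -0.2056  0.0622] yaw 125.2 tilt [-0.001  0.    -1.   ] F [ 0.5  0.7 -0.9] w 0.0097 j1,j6 [-0.38 -1.  ]
row [-0.001  0.013  0.032] roll -0.0
```

Call:
carry_out(
  moves=[
    [0,0,0.03,0,-1],
    [0,0,0.04,0,-1],
    [0,0,0.04,0,-1],
    [0,0,0.04,0,-0.7],
    [0,0,0.04,0,-0.5],
    [0,0,0.04,0,-0.4],
    [0,0,0.04,0,-0.4],
    [0,0,-0.1,0,-0.4],
    [0,0,-0.4,0,-0.4],
    [0,0,-0.4,0,-0.4],
  ],
)

```text
clock: 27.35
eef_pos: [0.5128, -0.2067, 0.1064]
tool_rot: [0.46, 0.888, 0.0, 0.004]
ft_force: [1.0, -0.5, 0.5]
grip_width: 0.0256
```

```bash
python3 go.py .511 -.2049 .059 125.2;python3 - <<'E'
from h import *
m,w=shot('wrist','w19')
E
```

```text
t 27.35 pos [ 0.5128 -0.2067  0.1064] yaw 125.2 tilt [ 0.007 -0.003 -1.   ] F [ 1.  -0.5  0.5] w 0.0256 j1,j6 [-0.38 -1.  ]
row [ 0.028 -0.006  0.474] roll 0.0
```

View pics/w19.png

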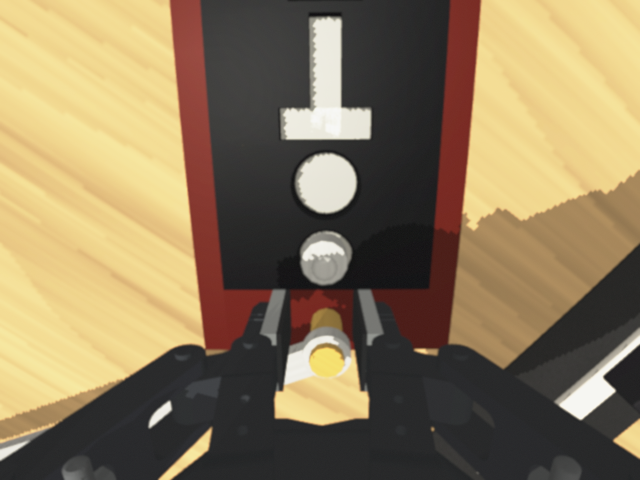

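Call:
carry_out(
  moves=[
    [0.02,-0.005,0,0,-1],
    [0.02,-0.005,0,0,-1],
    [0.02,-0.005,0.1,0,-1],
    [0.02,-0.005,0.25,0,-1],
    [0.02,-0.005,0.35,0,-1],
    [0.02,-0.005,0.39,0,-1],
    [0.02,-0.005,0.41,0,-1],
    [0.02,-0.005,0.41,0,-1],
  ],
)

```text
clock: 28.2
eef_pos: [0.5082, -0.2041, 0.0649]
tool_rot: [0.46, 0.888, 0.0, 0.0]
ft_force: [-9.2, 4.0, 26.0]
grip_width: -0.0003
```

```bash
python3 go.py .511 -.2049 .059 125.2
```

```text
t 28.2 pos [ 0.5082 -0.2041  0.0649] yaw 125.2 tilt [ 0. -0. -1.] F [-9.2  4.  26. ] w -0.0003 j1,j6 [-0.38 -1.  ]
row [-0.023  0.018  0.059] roll 0.0
```

Call:
carry_out(
  moves=[
    [0,0,-0.1,0,-1],
    [0,0,-0.5,0,-0.6],
    [0.2,0,-0.9,0,-0.2],
    [0.6,0,-0.9,0,0],
    [0.9,0,-0.9,0,0],
    [0.9,0,-0.9,0,0],
  ],
)

```text
clock: 28.8
eef_pos: [0.4539, -0.1282, 0.1512]
tool_rot: [0.459, 0.888, -0.0, -0.002]
ft_force: [0.6, -0.2, -0.7]
grip_width: 0.0428
```

```bash
python3 go.py .4625 .2605 .13 85.5
```

```text
t 28.8 pos [ 0.4539 -0.1282  0.1512] yaw 125.4 tilt [-0.004  0.002 -1.   ] F [ 0.6 -0.2 -0.7] w 0.0428 j1,j6 [-0.28 -0.89]
row [3.12  2.32  0.218] roll 0.443
```

Call:
carry_out(
  moves=[
    [0.4,0.3,0,0.09,0],
    [0.8,0.6,0,0.18,0],
    [1,0.75,0,0.27,0],
    [1,0.75,0,0.36,0],
    [1,0.75,0,0.44,0],
    [1,0.75,0,0.44,0],
  ],
)

```text
clock: 29.4
eef_pos: [0.4608, -0.0056, 0.1512]
tool_rot: [0.733, 0.68, -0.0, -0.0]
ft_force: [0.1, 0.1, -0.0]
grip_width: 0.0427
```

```bash
python3 go.py .4625 .2605 .13 85.5
```

```text
t 29.4 pos [ 0.4608 -0.0056  0.1512] yaw 85.7 tilt [-0.001 -0.    -1.   ] F [ 0.1  0.1 -0. ] w 0.0427 j1,j6 [-0.01  0.06]
row [ 2.655 -0.184  0.211] roll 0.002
```

Call:
carry_out(
  moves=[
    [0.4,0,0,0,0],
    [0.8,-0.06,0,0,0],
    [1,-0.06,0,0,0],
    [1,-0.06,0,0,0],
  ],
)

```text
clock: 29.8
eef_pos: [0.4626, 0.0961, 0.1514]
tool_rot: [0.732, 0.682, 0.0, -0.0]
ft_force: [-0.4, -0.9, -0.1]
grip_width: 0.0429
```

Call:
carry_out(
  moves=[
    [0.4,0,0,0,0],
    [0.8,-0.06,0,0,0],
    [1,-0.06,0,0,0],
    [1,-0.06,0,0,0],
  ],
)

```text
clock: 30.2
eef_pos: [0.4645, 0.1957, 0.1514]
tool_rot: [0.732, 0.681, 0.0, 0.0]
ft_force: [0.5, -0.5, -0.4]
grip_width: 0.0422
```

Call:
carry_out(
  moves=[
    [0.4,-0.03,0.1,0,0],
    [0.64,-0.06,0.3,0,0],
    [0.64,-0.06,0.5,0,-0.2],
    [0.64,-0.06,0.5,0,-0.2],
    [0.64,-0.06,0.5,0,-0.2],
  ],
)

```text
clock: 30.7
eef_pos: [0.4628, 0.2571, 0.1015]
tool_rot: [0.734, 0.679, -0.001, 0.0]
ft_force: [0.7, -0.5, -0.2]
grip_width: 0.0342
```

```bash
python3 go.py .4625 .2605 .048 85.5;python3 - <<'E'
from h import *
m,w=shot('wrist','w20')
E
```

```text
t 30.7 pos [0.4628 0.2571 0.1015] yaw 85.5 tilt [-0.001 -0.001 -1.   ] F [ 0.7 -0.5 -0.2] w 0.0342 j1,j6 [0.51 0.59]
row [ 0.034 -0.005  0.535] roll 0.001
```

View pics/w20.png

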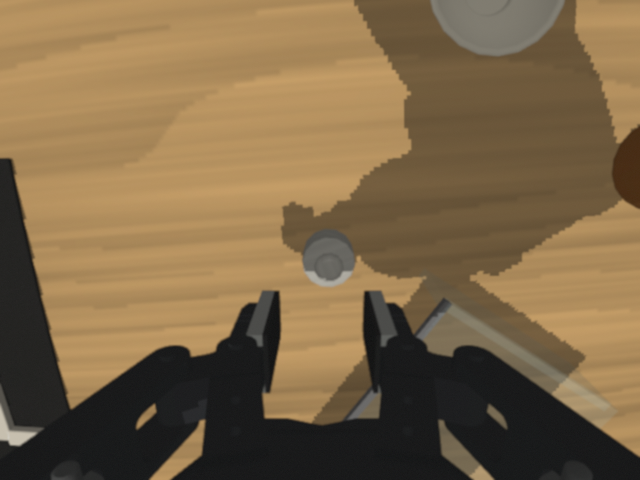

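```bash
python3 - <<'E'
from h import *
m=imaging.camera_model('wrist');o=bot.get_obs();p=o['eef_pos'];Rm=R.from_quat(o['tool_rot']).as_matrix()
P=plane(m,[(329,266)],.03);print(P,(P-p)@Rm)
E
```

```text
[[0.46189348 0.26300867 0.03      ]] [[ 0.00539519 -0.00192933  0.07231456]]
```

Call:
carry_out(
  moves=[
    [0.04,-0.02,0.2,0,-0.2],
    [0.04,-0.02,0.45,0,-0.2],
    [0.04,-0.02,0.535,0,-0.2],
    [0.04,-0.02,0.535,0,-0.2],
    [0.04,-0.02,0.535,0,-0.6],
    [0.04,-0.02,0.535,0,-1],
    [0.04,-0.02,0.535,0,-1],
    [0.04,-0.02,0.535,0,-1],
    [0.04,-0.02,0.535,0,-1],
    [0.04,-0.02,0.535,0,-1],
  ],
)

```text
clock: 31.75
eef_pos: [0.4621, 0.2631, 0.0497]
tool_rot: [0.734, 0.679, 0.001, 0.001]
ft_force: [-0.0, -1.9, 6.5]
grip_width: 0.0115
```

```bash
python3 go.py .4625 .2605 .048 85.5;python3 - <<'E'
from h import *
m,w=shot('wrist','w21');crop(w,250,240,400,400,4,'w21c')
E
```

```text
t 31.75 pos [0.4621 0.2631 0.0497] yaw 85.6 tilt [ 0.003  0.001 -1.   ] F [-0.  -1.9  6.5] w 0.0115 j1,j6 [0.52 0.59]
row [-0.025  0.006  0.017] roll 0.001
```

View pics/w21c.png

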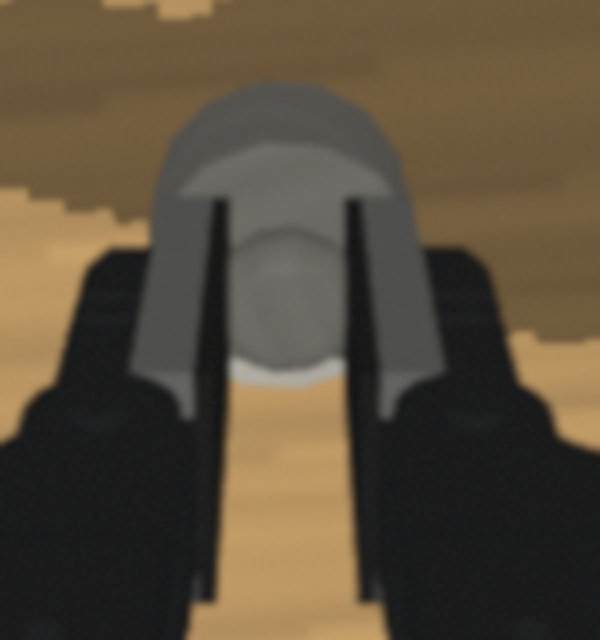

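Call:
carry_out(
  moves=[
    [0,0,-0.3,0,-1],
    [0,0,-0.7,0,-1],
    [-0.3,0,-1,0,-1],
    [-0.6,0,-1,0,-1],
    [-1,0,-1,0,-1],
    [-1,0,-1,0,-1],
  ],
)

```text
clock: 32.4
eef_pos: [0.4522, 0.1597, 0.1484]
tool_rot: [0.735, 0.678, -0.001, 0.0]
ft_force: [-0.4, 1.4, -0.9]
grip_width: 0.0115
```

Call:
carry_out(
  moves=[
    [-0.4,0,0,0,-1],
    [-0.8,0,0,0,-1],
    [-1,0,0,0,-1],
    [-1,0,0,0,-1],
  ],
)

```text
clock: 32.8
eef_pos: [0.4453, 0.0619, 0.1482]
tool_rot: [0.735, 0.678, -0.0, -0.0]
ft_force: [0.2, 0.4, -1.9]
grip_width: 0.0118
```

Call:
carry_out(
  moves=[
    [-0.4,0,0,0,-1],
    [-0.8,0,0,0,-1],
    [-1,0,0,0,-1],
    [-1,0,0,0,-1],
  ],
)

```text
clock: 33.2
eef_pos: [0.4384, -0.0371, 0.1483]
tool_rot: [0.735, 0.678, 0.0, -0.0]
ft_force: [0.0, 0.9, -1.9]
grip_width: 0.0115
```

```bash
python3 go.py .4778 -.2288 .16 125.2;python3 - <<'E'
from h import *
m,w=shot('wrist','w22');o=bot.get_obs();p=o['eef_pos'];Rm=R.from_quat(o['tool_rot']).as_matrix()
print('held',(plane(m,[(321.6,314.6)],p[2]-.0197)-p)@Rm)
E
```

```text
t 33.2 pos [ 0.4384 -0.0371  0.1483] yaw 85.4 tilt [ 0.  0. -1.] F [ 0.   0.9 -1.9] w 0.0115 j1,j6 [-0.08 -0.01]
row [-1.88   0.545 -0.118] roll -0.442
held [[ 0.00030531 -0.00105108  0.01970006]]
```

Call:
carry_out(
  moves=[
    [-0.3,0.1,-0.1,-0.09,-1],
    [-0.6,0.3,-0.1,-0.18,-1],
    [-0.95,0.3,-0.1,-0.27,-1],
    [-0.95,0.3,-0.1,-0.36,-1],
    [-0.95,0.3,-0.1,-0.44,-1],
    [-0.95,0.3,-0.1,-0.44,-1],
    [-0.95,0.3,-0.1,-0.44,-1],
  ],
)

```text
clock: 33.95
eef_pos: [0.4612, -0.1319, 0.1582]
tool_rot: [0.46, 0.888, 0.0, -0.0]
ft_force: [-0.4, -0.4, -1.8]
grip_width: 0.012
```

```bash
python3 go.py .4773 -.2292 .15 125.2
```

```text
t 33.95 pos [ 0.4612 -0.1319  0.1582] yaw 125.2 tilt [-0.     0.001 -1.   ] F [-0.4 -0.4 -1.8] w 0.012 j1,j6 [-0.28 -0.89]
row [-0.888 -0.428  0.081] roll -0.0
```

Call:
carry_out(
  moves=[
    [-0.4,-0.2,0,0,-1],
    [-0.88,-0.42,0,0,-1],
    [-0.888,-0.428,0.1,0,-1],
    [-0.888,-0.428,0.4,0,-1],
    [-0.888,-0.428,0.66,0,-1],
    [-0.888,-0.428,0.66,0,-1],
    [-0.888,-0.428,0.66,0,-1],
  ],
)

```text
clock: 34.65
eef_pos: [0.4768, -0.2294, 0.0922]
tool_rot: [0.46, 0.888, 0.0, -0.001]
ft_force: [0.3, -0.5, -0.8]
grip_width: 0.0117
```

```bash
python3 go.py .4773 -.2292 .0657 125.2;python3 - <<'E'
from h import *
m,w=shot('wrist','w23');crop(w,220,140,420,360,3,'w23c')
E
```

```text
t 34.65 pos [ 0.4768 -0.2294  0.0922] yaw 125.2 tilt [-0.001  0.001 -1.   ] F [ 0.3 -0.5 -0.8] w 0.0117 j1,j6 [-0.45 -1.06]
row [-0.002  0.006  0.265] roll 0.0
```

View pics/w23c.png

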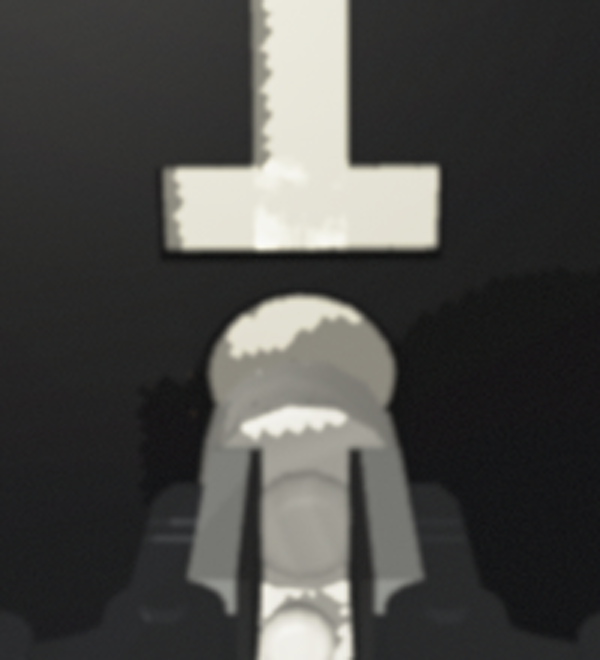

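Call:
carry_out(
  moves=[
    [0,0.003,0.1,0,-1],
    [0,0.003,0.18,0,-1],
    [0,0.003,0.22,0,-1],
    [0,0.003,0.265,0,-1],
    [0,0.003,0.265,0,-1],
  ],
)

```text
clock: 35.2
eef_pos: [0.4766, -0.2301, 0.0651]
tool_rot: [0.46, 0.888, -0.0, -0.001]
ft_force: [0.4, -0.7, -1.7]
grip_width: 0.0117
```

Inside without contact (bottom ≈ 15 mm). Seat, release, press.

Call:
carry_out(
  moves=[
    [0,0,0.03,0,-1],
    [0,0,0.04,0,-1],
    [0,0,0.04,0,-1],
    [0,0,0.04,0,-0.7],
    [0,0,0.04,0,-0.5],
    [0,0,0.04,0,-0.4],
    [0,0,0.04,0,-0.4],
    [0,0,-0.1,0,-0.4],
    [0,0,-0.3,0,-0.4],
    [0,0,-0.3,0,-0.7],
    [0,0,-0.3,0,-1],
    [0,0,-0.3,0,-1],
    [0,0,-0.15,0,-1],
    [0,0,-0.06,0,-1],
    [0,0,-0.02,0,-1],
    [0,0,0,0,-1],
    [0,0,0.01,0,-1],
    [0,0,0.01,0,-1],
  ],
)

```text
clock: 37.0
eef_pos: [0.476, -0.2297, 0.067]
tool_rot: [0.46, 0.888, -0.0, -0.001]
ft_force: [-8.2, 3.5, 20.5]
grip_width: 0.0
```

```bash
python3 go.py .4773 -.2292 .0657 125.2
```

```text
t 37.0 pos [ 0.476  -0.2297  0.067 ] yaw 125.2 tilt [-0.001  0.001 -1.   ] F [-8.2  3.5 20.5] w 0.0 j1,j6 [-0.45 -1.06]
row [-0.003  0.013  0.013] roll 0.0
```

Call:
carry_out(
  moves=[
    [0,0,-0.1,0,-1],
    [0,0,-0.5,0,-0.5],
    [0,0,-1,0,0],
    [0,0,-1,0,0.2],
    [0,0,-1,0,0.2],
  ],
)

```text
clock: 37.5
eef_pos: [0.4782, -0.2308, 0.1663]
tool_rot: [0.46, 0.888, 0.0, 0.002]
ft_force: [-0.9, 0.5, -0.5]
grip_width: 0.051
```

```bash
python3 - <<'E'
from h import *
t=shot('top')[1];crop(t,330,150,530,360,3,"t24");s=shot('scene')[1];crop(s,140,240,340,400,4,"s24")
shot('wrist','w24')
E
```

```text
(no output)
```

View pics/t24.png

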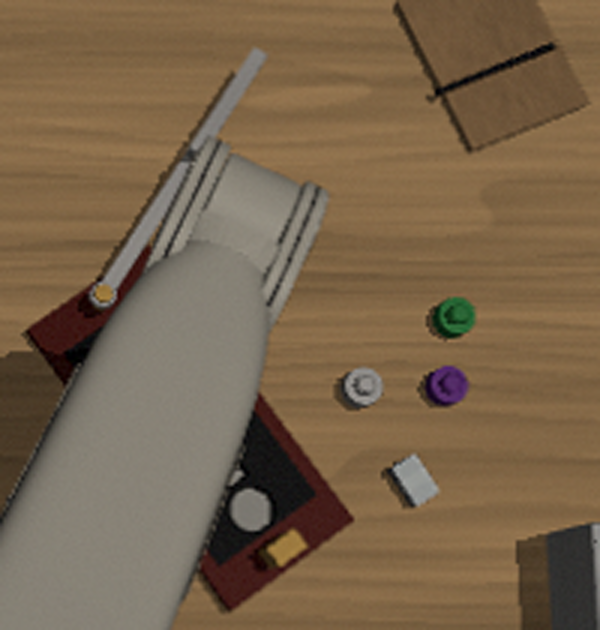

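View pics/s24.png

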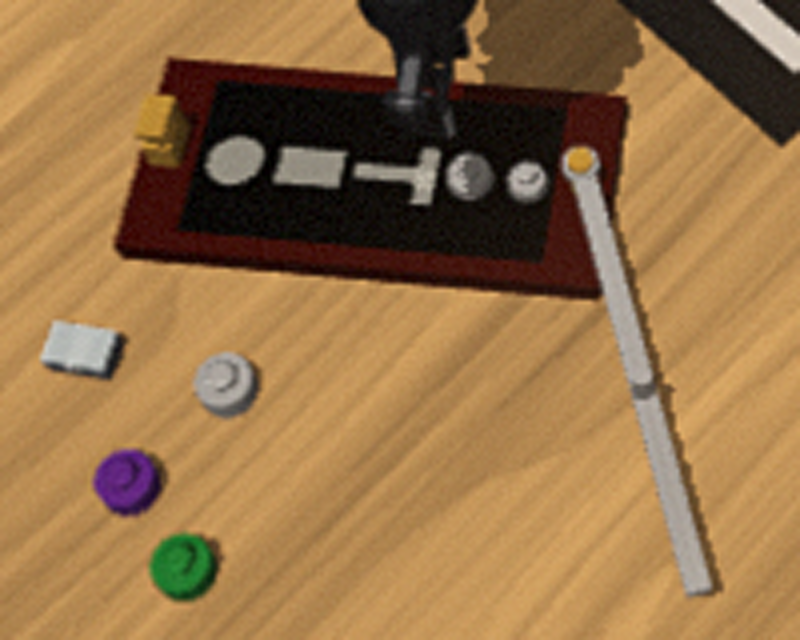

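View pics/w24.png

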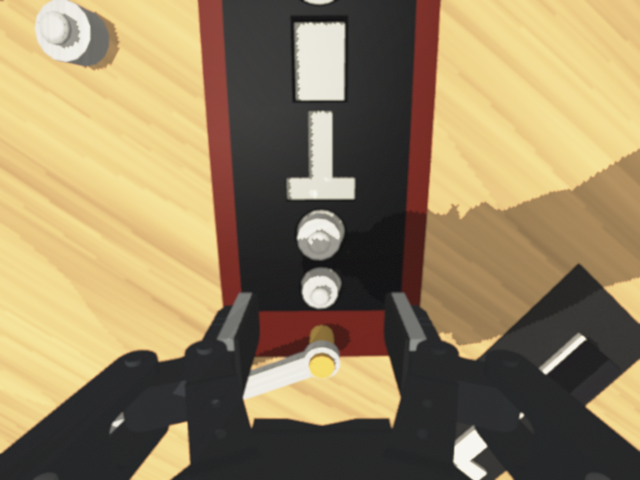

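```bash
python3 go.py .4621 -.4416 .15 125.2; python3 - <<'E'
from h import *
m=imaging.camera_model('wrist')
print(proj(m,[[.4621,-.4416,.034],[.3397,-.3276,.022],[.3833,-.2967,.022]]))
E
```

```text
t 37.65 pos [ 0.4761 -0.2298  0.1632] yaw 125.2 tilt [-0.003  0.001 -1.   ] F [-0.1  0.5 -0.7] w 0.0512 j1,j6 [-0.45 -1.06]
row [-1.65  -1.335  0.129] roll 0.0
[[ 47.97022006  28.43616595]
 [315.96268189 -35.23097153]
 [316.45726861  58.47417545]]
```

Call:
carry_out(
  moves=[
    [-0.4,-0.3,0,0,0.2],
    [-0.8,-0.65,0,0,0.2],
    [-0.85,-0.67,0,0,0.2],
    [-0.85,-0.67,0,0,0.2],
  ],
)

```text
clock: 38.05
eef_pos: [0.4703, -0.3394, 0.1627]
tool_rot: [0.462, 0.887, 0.0, -0.002]
ft_force: [-0.6, -0.9, 0.3]
grip_width: 0.0514
```

Call:
carry_out(
  moves=[
    [-0.4,-0.3,0.2,0,0.2],
    [-0.8,-0.66,0.4,0,0.2],
    [-0.8,-0.66,0.6,0,0.2],
    [-0.8,-0.66,0.6,0,0.2],
    [-0.8,-0.66,0.6,0,0.2],
  ],
)

```text
clock: 38.55
eef_pos: [0.4632, -0.4395, 0.1035]
tool_rot: [0.46, 0.888, 0.001, -0.002]
ft_force: [0.8, 0.1, 0.7]
grip_width: 0.0512
```

```bash
python3 go.py .4621 -.4416 .053 125.2; python3 - <<'E'
from h import *
shot('wrist','w25')
E
```

```text
t 38.55 pos [ 0.4632 -0.4395  0.1035] yaw 125.3 tilt [-0.003  0.004 -1.   ] F [0.8 0.1 0.7] w 0.0512 j1,j6 [-0.76 -1.38]
row [-0.013 -0.021  0.505] roll 0.001
```

View pics/w25.png

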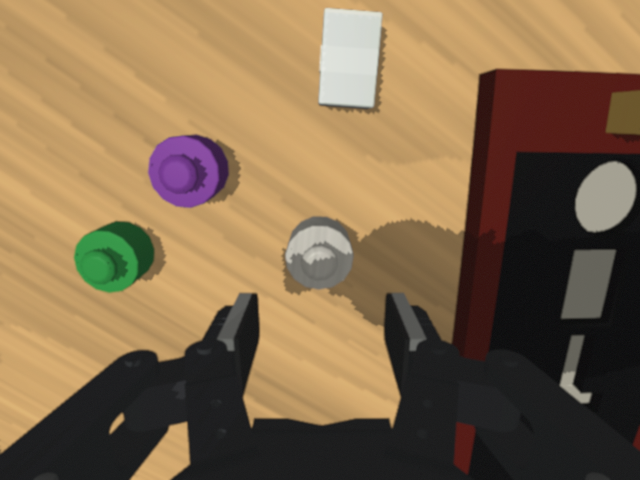

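```bash
python3 - <<'E'
from h import *
np.set_printoptions(precision=4,suppress=True)
m=imaging.camera_model('wrist');o=bot.get_obs();p=o['eef_pos'];Rm=R.from_quat(o['tool_rot']).as_matrix()
P=plane(m,[(320,262)],.034);print(P,(P-p)@Rm)
B=plane(m,[(325,9),(382,13),(375,107),(320,102)],.022);print(B,B.mean(0))
for i,j in((3,0),(2,1),(3,2),(0,1)):
  d=B[j]-B[i];print(np.degrees(np.arctan2(d[1],d[0])),np.linalg.norm(d))
E
```

```text
[[ 0.4605 -0.4414  0.034 ]] [[ 0.0007 -0.0037  0.0709]]
[[ 0.3583 -0.5106  0.022 ]
 [ 0.3439 -0.4874  0.022 ]
 [ 0.3804 -0.464   0.022 ]
 [ 0.3945 -0.4879  0.022 ]] [ 0.3693 -0.4875  0.022 ]
-147.97961491346788 0.042658533365650626
-147.32518155651357 0.0433725653688892
120.46471051050779 0.027778764491566858
121.93016854074075 0.02727316811488182
```

Call:
carry_out(
  moves=[
    [-0.005,-0.035,0.2,0,0],
    [-0.005,-0.035,0.42,0,0],
    [-0.005,-0.035,0.52,0,0],
    [-0.005,-0.035,0.52,0,0],
    [-0.005,-0.035,0.52,0,-0.4],
    [-0.005,-0.035,0.52,0,-1],
    [-0.005,-0.035,0.52,0,-1],
    [-0.005,-0.035,0.52,0,-1],
    [-0.005,-0.035,0.52,0,-1],
    [-0.005,-0.035,0.52,0,-1],
  ],
)

```text
clock: 39.6
eef_pos: [0.462, -0.4445, 0.0546]
tool_rot: [0.46, 0.888, 0.0, 0.001]
ft_force: [-0.3, 2.4, 6.2]
grip_width: 0.0158
```

```bash
python3 go.py .4621 -.4416 .053 125.2; python3 - <<'E'
from h import *
m,w=shot('wrist','w26');crop(w,250,220,400,400,4,'w26c')
E
```

```text
t 39.6 pos [ 0.462  -0.4445  0.0546] yaw 125.2 tilt [ 0.003 -0.001 -1.   ] F [-0.3  2.4  6.2] w 0.0158 j1,j6 [-0.77 -1.38]
row [0.023 0.017 0.016] roll 0.0
```

View pics/w26c.png

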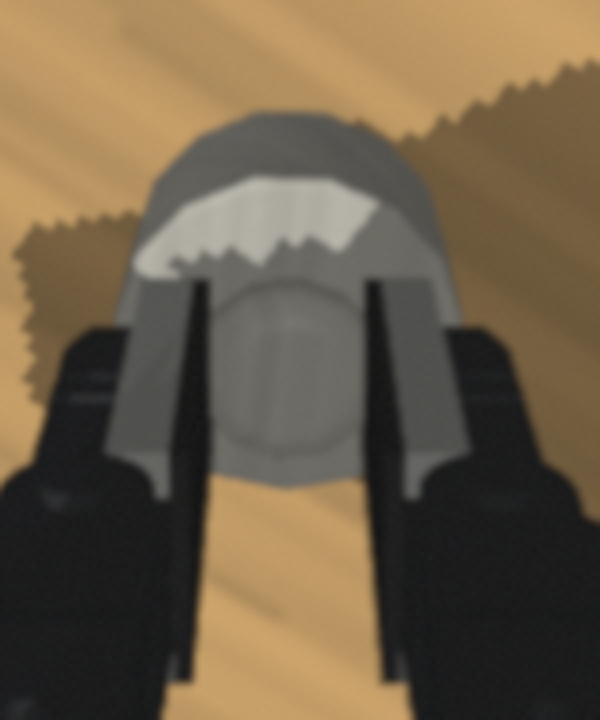

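Call:
carry_out(
  moves=[
    [0,0,-0.3,0,-1],
    [0,0,-0.7,0,-1],
    [0,0,-1,0,-1],
    [0,0,-1,0,-1],
  ],
)

```text
clock: 40.05
eef_pos: [0.4633, -0.4468, 0.1586]
tool_rot: [0.46, 0.888, -0.002, 0.005]
ft_force: [0.4, -1.3, -2.0]
grip_width: 0.0155
```

```bash
python3 go.py .37 -.31 .155 125.2; python3 - <<'E'
from h import *
m=imaging.camera_model('wrist');o=bot.get_obs();p=o['eef_pos'];Rm=R.from_quat(o['tool_rot']).as_matrix()
print('held',(plane(m,[(321.4,311.6)],p[2]-.0206)-p)@Rm)
E
```

```text
t 40.05 pos [ 0.4633 -0.4468  0.1586] yaw 125.2 tilt [ 0.007 -0.008 -1.   ] F [ 0.4 -1.3 -2. ] w 0.0155 j1,j6 [-0.77 -1.38]
row [1.655 0.026 0.018] roll -0.0
held [[ 0.00141614 -0.0009152   0.02058461]]
```

Call:
carry_out(
  moves=[
    [0.4,0,0,0,-1],
    [0.8,0,0,0,-1],
    [0.85,0,0,0,-1],
    [0.85,0,0,0,-1],
  ],
)

```text
clock: 40.45
eef_pos: [0.4105, -0.3732, 0.1516]
tool_rot: [0.46, 0.888, 0.0, -0.001]
ft_force: [0.2, 0.2, -2.0]
grip_width: 0.0155
```

Call:
carry_out(
  moves=[
    [0.4,0,0,0,-1],
    [0.77,0,0,0,-1],
    [0.77,0,0,0,-1],
    [0.77,0,0,0,-1],
    [0.77,0,0,0,-1],
  ],
)

```text
clock: 40.95
eef_pos: [0.3691, -0.3135, 0.1533]
tool_rot: [0.46, 0.888, -0.0, 0.001]
ft_force: [0.6, -0.1, -2.2]
grip_width: 0.0157
```

```bash
python3 go.py .37 -.31 .155 125.2; python3 - <<'E'
from h import *
m,w=shot('wrist','w27');crop(w,210,60,410,280,3,'w27c')
E
```

```text
t 40.95 pos [ 0.3691 -0.3135  0.1533] yaw 125.2 tilt [ 0.002 -0.002 -1.   ] F [ 0.6 -0.1 -2.2] w 0.0157 j1,j6 [-0.7  -1.32]
row [ 0.023  0.027 -0.018] roll -0.0
```

View pics/w27.png

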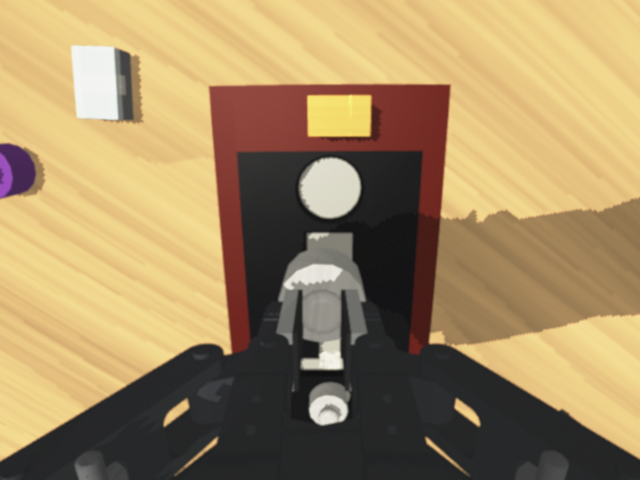

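View pics/w27c.png

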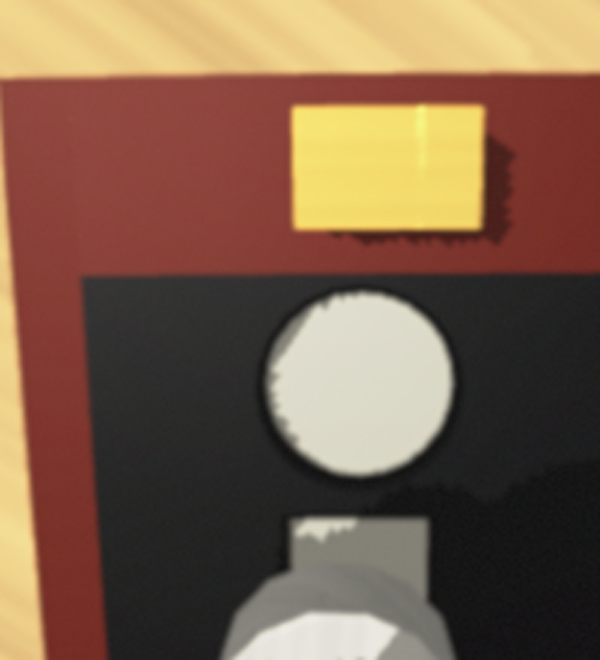

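```bash
python3 - <<'E'
from h import *
np.set_printoptions(precision=4,suppress=True)
m=imaging.camera_model('wrist')
b=.0013*np.array([-.573,.819,0])
P=plane(m,[(329,187.7)],.022);print(P-b, plane(m,[(330.3,187.7)],.012)-b)
s=np.array([.5097,-.2058]);q=np.array([.4765,-.2298]);d=(P-b)[0,:2]-q;print(np.degrees(np.arctan2(*d[::-1]))+180,np.linalg.norm(d),np.degrees(np.arctan2(*(q-s)[::-1]))+180)
E
python3 go.py .3405 -.327 .1 125.2
```

```text
[[ 0.3389 -0.3288  0.022 ]] [[ 0.3396 -0.327   0.012 ]]
35.71821688750421 0.16949846030491897 35.862848985861206
t 41.0 pos [ 0.369  -0.3134  0.1532] yaw 125.2 tilt [ 0.002 -0.002 -1.   ] F [-0.1  0.5 -2.9] w 0.0155 j1,j6 [-0.7  -1.32]
row [ 0.055 -0.312  0.532] roll -0.0
```

Call:
carry_out(
  moves=[
    [0.03,-0.2,0.1,0,-1],
    [0.052,-0.318,0.3,0,-1],
    [0.052,-0.318,0.5,0,-1],
    [0.052,-0.318,0.53,0,-1],
    [0.052,-0.318,0.53,0,-1],
    [0.052,-0.318,0.53,0,-1],
  ],
)

```text
clock: 41.6
eef_pos: [0.3397, -0.3268, 0.1006]
tool_rot: [0.46, 0.888, -0.0, 0.001]
ft_force: [0.5, -0.3, -1.6]
grip_width: 0.0157
```

```bash
python3 go.py .3400 -.3275 .0706 125.2; python3 - <<'E'
from h import *
m,w=shot('wrist','w28');crop(w,220,140,420,360,3,'w28c')
E
```

```text
t 41.6 pos [ 0.3397 -0.3268  0.1006] yaw 125.2 tilt [ 0.001 -0.001 -1.   ] F [ 0.5 -0.3 -1.6] w 0.0157 j1,j6 [-0.77 -1.38]
row [-0.007 -0.002  0.3  ] roll 0.0
```

View pics/w28c.png

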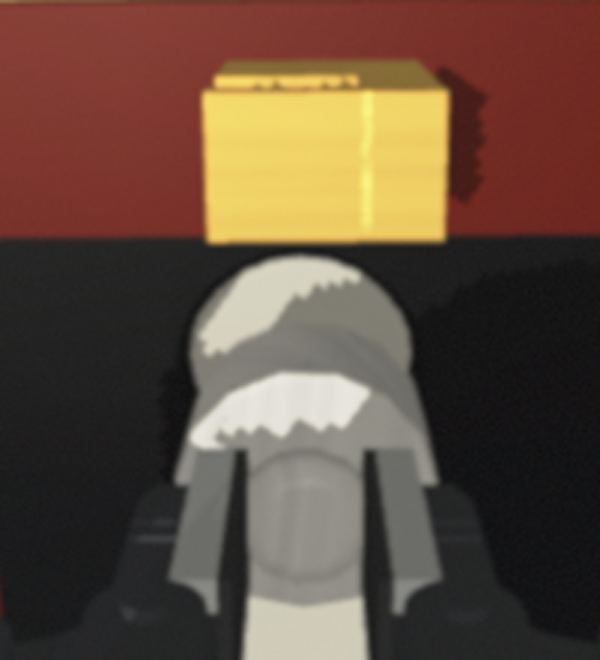

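Call:
carry_out(
  moves=[
    [-0.007,0,0.1,0,-1],
    [-0.007,0,0.2,0,-1],
    [-0.007,0,0.25,0,-1],
    [-0.007,0,0.3,0,-1],
    [-0.007,0,0.3,0,-1],
  ],
)

```text
clock: 42.15
eef_pos: [0.339, -0.3265, 0.0691]
tool_rot: [0.46, 0.888, -0.0, -0.0]
ft_force: [0.2, -2.4, -2.7]
grip_width: 0.0158
```

Call:
carry_out(
  moves=[
    [0,0,0.02,0,-1],
    [0,0,0.035,0,-1],
    [0,0,0.035,0,-1],
    [0,0,0.035,0,-0.7],
    [0,0,0.035,0,-0.4],
    [0,0,0.035,0,-0.2],
    [0,0,0.035,0,-0.2],
    [0,0,-0.1,0,-0.2],
    [0,0,-0.3,0,-0.2],
    [0,0,-0.3,0,-0.7],
    [0,0,-0.3,0,-1],
    [0,0,-0.3,0,-1],
    [0,0,-0.15,0,-1],
    [0,0,-0.06,0,-1],
    [0,0,-0.02,0,-1],
    [0,0,-0.01,0,-1],
    [0,0,-0.01,0,-1],
  ],
)

```text
clock: 43.85
eef_pos: [0.338, -0.3255, 0.071]
tool_rot: [0.46, 0.888, 0.0, -0.001]
ft_force: [-3.0, 4.2, 9.5]
grip_width: -0.0005
```

```bash
python3 go.py .3400 -.3275 .071 125.2
```

```text
t 43.85 pos [ 0.338  -0.3255  0.071 ] yaw 125.2 tilt [-0.002  0.002 -1.   ] F [-3.   4.2  9.5] w -0.0005 j1,j6 [-0.77 -1.38]
row [-0.028  0.005  0.   ] roll 0.0
```

Call:
carry_out(
  moves=[
    [0,0,0.01,0,-1],
    [0,0,0.015,0,-1],
    [0,0,0.015,0,-1],
  ],
)

```text
clock: 44.15
eef_pos: [0.3381, -0.3255, 0.071]
tool_rot: [0.46, 0.888, 0.0, -0.001]
ft_force: [-7.0, 6.1, 19.9]
grip_width: 0.0
```

Call:
carry_out(
  moves=[
    [0,0,-0.1,0,-1],
    [0,0,-0.5,0,-0.5],
    [0,0,-0.8,0,0.2],
    [0,-0.4,-0.8,0,0.2],
    [0,-0.6,-0.8,0,0.2],
    [0,-0.6,-0.8,0,0.2],
  ],
)

```text
clock: 44.75
eef_pos: [0.2886, -0.3621, 0.1495]
tool_rot: [0.462, 0.887, -0.0, 0.0]
ft_force: [0.8, 0.5, -0.8]
grip_width: 0.0509
```

```bash
python3 go.py .3695 -.487 .12 122.2;python3 - <<'E'
from h import *
t=shot('top')[1];crop(t,330,150,530,360,3,"t29");shot('wrist','w29')
E
```

```text
t 44.75 pos [ 0.2886 -0.3621  0.1495] yaw 125.0 tilt [-0.    -0.001 -1.   ] F [ 0.8  0.5 -0.8] w 0.0509 j1,j6 [-0.9  -1.51]
row [-1.487 -0.054  0.296] roll 0.031
```

View pics/t29.png

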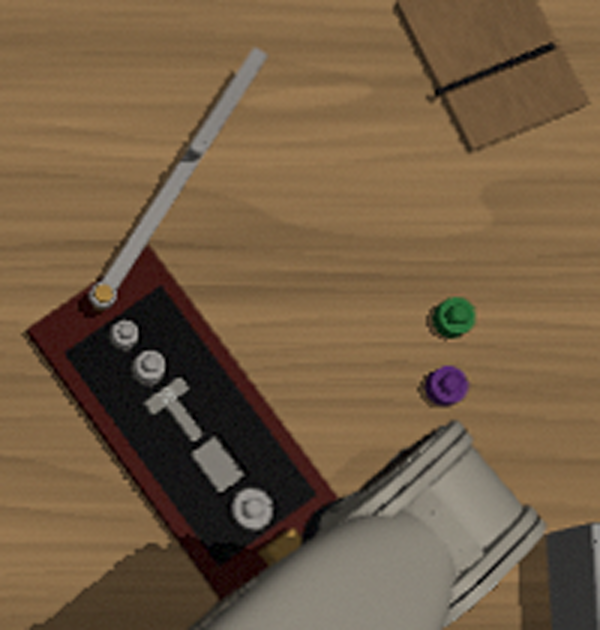

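Call:
carry_out(
  moves=[
    [-0.4,-0.02,0,0,0.2],
    [-0.75,-0.03,0,0.03,0.2],
    [-0.75,-0.03,0,0.03,0.2],
    [-0.75,-0.03,0,0.03,0.2],
  ],
)

```text
clock: 45.25
eef_pos: [0.3314, -0.4234, 0.1483]
tool_rot: [0.48, 0.877, 0.001, -0.001]
ft_force: [-0.5, 0.0, -0.8]
grip_width: 0.0509
```

Call:
carry_out(
  moves=[
    [-0.4,-0.02,0,0,0.2],
    [-0.74,-0.06,0.2,0,0.2],
    [-0.74,-0.06,0.5,0,0.2],
    [-0.74,-0.06,0.5,0,0.2],
    [-0.74,-0.06,0.5,0,0.2],
  ],
)

```text
clock: 45.75
eef_pos: [0.3647, -0.4877, 0.0987]
tool_rot: [0.481, 0.877, 0.001, -0.002]
ft_force: [-1.0, -0.2, 1.3]
grip_width: 0.0514
```

```bash
python3 go.py .3698 -.4878 .037 122;python3 - <<'E'
from h import *
shot('wrist','w30')
E
```

```text
t 45.75 pos [ 0.3647 -0.4877  0.0987] yaw 122.6 tilt [-0.002  0.003 -1.   ] F [-1.  -0.2  1.3] w 0.0514 j1,j6 [-0.93 -1.5 ]
row [-0.031  0.042  0.617] roll 0.006
```

View pics/w30.png

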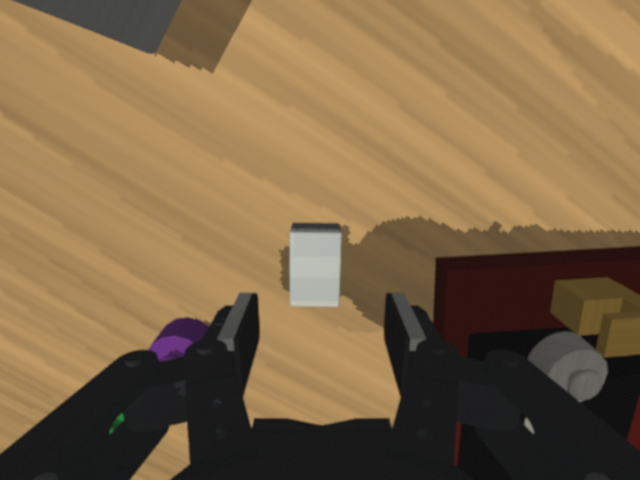

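```bash
python3 - <<'E'
from h import *
np.set_printoptions(precision=4,suppress=True)
m=imaging.camera_model('wrist');o=bot.get_obs();p=o['eef_pos'];Rm=R.from_quat(o['tool_rot']).as_matrix()
B=plane(m,[(291,231),(341,231),(339,306),(290,305.5)],.022);print((B-p)@Rm,((B-p)@Rm).mean(0),B.mean(0))
E
```

```text
[[-0.0148 -0.0188  0.0781]
 [ 0.012  -0.0188  0.0781]
 [ 0.0115  0.0255  0.0781]
 [-0.0164  0.0252  0.0781]] [-0.002   0.0033  0.0781] [ 0.3691 -0.4884  0.022 ]
```

Call:
carry_out(
  moves=[
    [-0.033,0.035,0.2,0,0.2],
    [-0.033,0.035,0.45,0,0.2],
    [-0.033,0.035,0.6,0,0.2],
    [-0.033,0.035,0.615,0,0.2],
    [-0.033,0.035,0.615,0,0],
    [-0.033,0.035,0.615,0,-0.3],
    [-0.033,0.035,0.615,0,-1],
    [-0.033,0.035,0.615,0,-1],
    [-0.033,0.035,0.615,0,-1],
    [-0.033,0.035,0.615,0,-1],
    [-0.033,0.035,0.615,0,-1],
  ],
)

```text
clock: 46.9
eef_pos: [0.3711, -0.4917, 0.0403]
tool_rot: [0.481, 0.877, -0.001, 0.002]
ft_force: [-0.2, 0.7, 6.9]
grip_width: 0.0261
```

```bash
python3 go.py .3698 -.4878 .037 122;python3 - <<'E'
from h import *
m,w=shot('wrist','w31');crop(w,230,200,410,420,3,'w31c')
E
```

```text
t 46.9 pos [ 0.3711 -0.4917  0.0403] yaw 122.5 tilt [ 0.003 -0.003 -1.   ] F [-0.2  0.7  6.9] w 0.0261 j1,j6 [-0.92 -1.49]
row [0.04  0.01  0.033] roll 0.006
```

View pics/w31c.png

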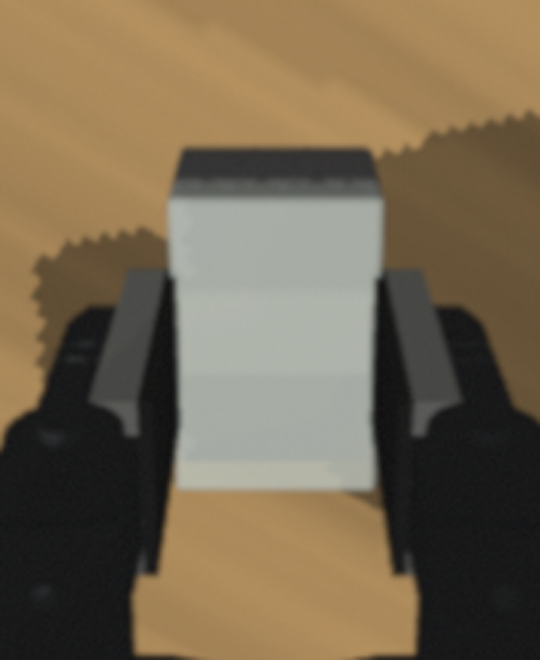

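Call:
carry_out(
  moves=[
    [0,0,-0.3,0,-1],
    [0,0,-0.7,0,-1],
    [0,0,-1,0,-1],
    [0,0,-1,0,-1],
  ],
)

```text
clock: 47.35
eef_pos: [0.3725, -0.4936, 0.1443]
tool_rot: [0.481, 0.877, -0.002, 0.005]
ft_force: [1.0, -1.1, -0.3]
grip_width: 0.026
```

```bash
python3 go.py .41 -.28 .14 125.2; python3 - <<'E'
from h import *
m,w=shot('wrist','w32');crop(w,230,200,410,420,3,'w32c')
o=bot.get_obs();p=o['eef_pos'];Rm=R.from_quat(o['tool_rot']).as_matrix()
print('held',(plane(m,[(321.8,265.6),(321.8,362.9)],p[2]-.0183)-p)@Rm)
E
```

```text
t 47.35 pos [ 0.3725 -0.4936  0.1443] yaw 122.5 tilt [ 0.007 -0.009 -1.   ] F [ 1.  -1.1 -0.3] w 0.026 j1,j6 [-0.92 -1.49]
row [1.601 1.464 0.026] roll -0.03
held [[-4.73343037e-06 -2.05615616e-02  1.82883452e-02]
 [-2.15683551e-05  2.37962755e-02  1.83147737e-02]]
```

View pics/w32c.png

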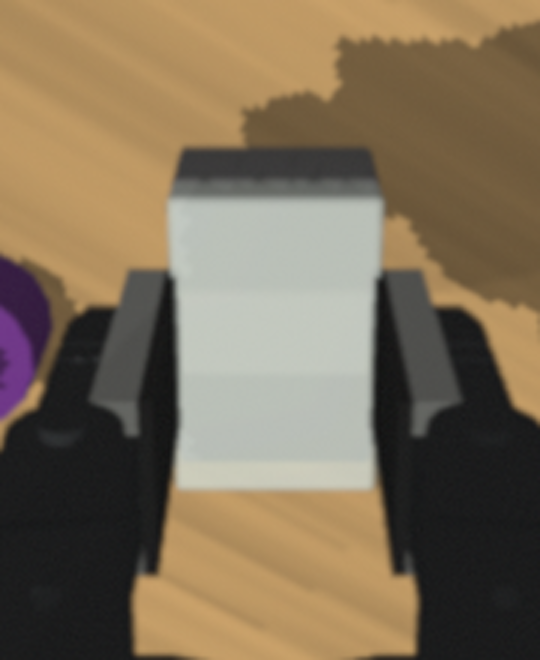

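Call:
carry_out(
  moves=[
    [0.4,0.4,0,0,-1],
    [0.75,0.7,0,0,-1],
    [0.8,0.75,0,-0.03,-1],
    [0.8,0.75,0,-0.03,-1],
    [0.8,0.75,0,-0.03,-1],
  ],
)

```text
clock: 47.9
eef_pos: [0.3904, -0.383, 0.1373]
tool_rot: [0.46, 0.888, -0.0, -0.0]
ft_force: [-0.2, -1.0, -1.5]
grip_width: 0.0258
```

```bash
python3 go.py .395 -.288 .14 125.7
```

```text
t 47.9 pos [ 0.3904 -0.383   0.1373] yaw 125.2 tilt [-0.001 -0.    -1.   ] F [-0.2 -1.  -1.5] w 0.0258 j1,j6 [-0.78 -1.39]
row [ 0.751  0.585 -0.027] roll -0.006
```

Call:
carry_out(
  moves=[
    [0.4,0.4,-0.1,0,-1],
    [0.72,0.8,-0.1,-0.006,-1],
    [0.72,0.8,-0.1,-0.006,-1],
    [0.72,0.8,-0.1,-0.006,-1],
    [0.72,0.8,-0.1,-0.006,-1],
  ],
)

```text
clock: 48.4
eef_pos: [0.4145, -0.2794, 0.1477]
tool_rot: [0.457, 0.89, -0.0, 0.0]
ft_force: [0.6, -0.1, -0.5]
grip_width: 0.0256
```

```bash
python3 go.py .382 -.2974 .1 125.7; python3 - <<'E'
from h import *
m,w=shot('wrist','w33');crop(w,220,80,420,300,3,'w33c')
E
```

```text
t 48.4 pos [ 0.4145 -0.2794  0.1477] yaw 125.7 tilt [ 0.    -0.001 -1.   ] F [ 0.6 -0.1 -0.5] w 0.0256 j1,j6 [-0.59 -1.22]
row [ 0.044 -0.369  0.477] roll -0.0
```

View pics/w33c.png

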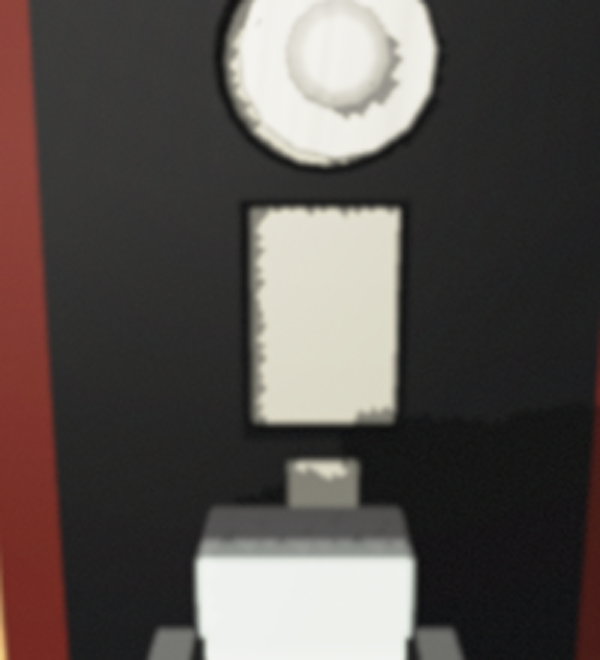

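```bash
python3 - <<'E'
from h import *
np.set_printoptions(precision=4,suppress=True)
m=imaging.camera_model('wrist');o=bot.get_obs();p=o['eef_pos'];Rm=R.from_quat(o['tool_rot']).as_matrix()
A=lambda L,x0,y0,s:[(x0+(x+.5)/s-.5,y0+(y+.5)/s-.5) for x,y in L]
for L,z in(([(240,201),(407,203),(401,434),(245,437)],.022),([(248,205),(403,206),(397,423),(250,424)],.012)):
    P=plane(m,A(L,220,80,3),z);q=(P-p)@Rm;print(q[:,:2],q.mean(0)[:2],P.mean(0))
    print('size',np.linalg.norm(P[1]-P[0]),np.linalg.norm(P[2]-P[3]),np.linalg.norm(P[3]-P[0]),np.linalg.norm(P[2]-P[1]))
h=plane(m,A([(196,556),(415,556)],220,80,3),p[2]-.0183);print('held',((h-p)@Rm)[:,:2])
E
```

```text
[[-0.0121 -0.0603]
 [ 0.0228 -0.0599]
 [ 0.0226 -0.0101]
 [-0.0118 -0.0094]] [ 0.0054 -0.0349] [ 0.3829 -0.2957  0.022 ]
size 0.0348642686282368 0.03444143800992202 0.05090945952381142 0.04982314161224872
[[-0.0109 -0.0589]
 [ 0.0228 -0.0587]
 [ 0.0225 -0.0101]
 [-0.0112 -0.0099]] [ 0.0058 -0.0344] [ 0.3831 -0.2951  0.012 ]
size 0.033711780285308655 0.033679359071824275 0.049068564302179506 0.04862797954015678
held [[-0.0125 -0.0219]
 [ 0.0154 -0.0219]]
```

Call:
carry_out(
  moves=[
    [0.02,-0.2,0.1,0,-1],
    [0.041,-0.354,0.3,0,-1],
    [0.041,-0.354,0.5,0,-1],
    [0.041,-0.354,0.63,0,-1],
    [0.041,-0.354,0.63,0,-1],
    [0.041,-0.354,0.63,0,-1],
    [0.041,-0.354,0.63,0,-1],
  ],
)

```text
clock: 49.15
eef_pos: [0.3837, -0.2964, 0.0856]
tool_rot: [0.456, 0.89, -0.0, 0.001]
ft_force: [0.2, 0.6, 0.4]
grip_width: 0.0255
```

```bash
python3 go.py .3828 -.2965 .0563 125.7; python3 - <<'E'
from h import *
m,w=shot('wrist','w34');crop(w,220,140,420,400,3,'w34c')
E
```

```text
t 49.15 pos [ 0.3837 -0.2964  0.0856] yaw 125.7 tilt [ 0.001 -0.001 -1.   ] F [0.2 0.6 0.4] w 0.0255 j1,j6 [-0.66 -1.28]
row [ 0.005 -0.008  0.293] roll -0.0
```

View pics/w34c.png

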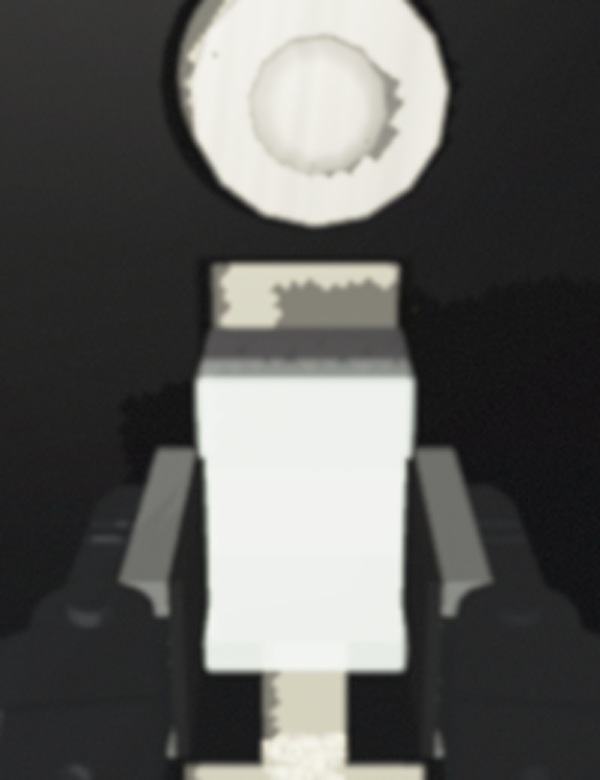

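Aligned. Descend to 4 mm above floor.

Call:
carry_out(
  moves=[
    [0.003,-0.005,0.1,0,-1],
    [0.003,-0.005,0.18,0,-1],
    [0.003,-0.005,0.23,0,-1],
    [0.003,-0.005,0.27,0,-1],
    [0.003,-0.005,0.285,0,-1],
    [0.003,-0.005,0.285,0,-1],
  ],
)

```text
clock: 49.8
eef_pos: [0.3826, -0.2952, 0.0559]
tool_rot: [0.456, 0.89, 0.0, -0.0]
ft_force: [0.8, 0.3, -0.8]
grip_width: 0.0259
```

Call:
carry_out(
  moves=[
    [0,0,0.02,0,-1],
    [0,0,0.035,0,-1],
    [0,0,0.035,0,-1],
    [0,0,0.035,0,-0.2],
    [0,0,0.035,0,0],
    [0,0,0.035,0,0],
    [0,0,0.035,0,0],
    [0,0,-0.1,0,0],
    [0,0,-0.3,0,0],
    [0,0,-0.3,0,-0.7],
    [0,0,-0.3,0,-1],
    [0,0,-0.3,0,-1],
    [0,0,-0.3,0,-1],
    [0,0,-0.12,0,-1],
    [0,0,-0.01,0,-1],
    [0,0,0.015,0,-1],
    [0,0,0.015,0,-1],
  ],
)

```text
clock: 51.5
eef_pos: [0.3825, -0.2952, 0.0589]
tool_rot: [0.456, 0.89, -0.0, 0.001]
ft_force: [-9.9, 8.6, 38.9]
grip_width: -0.0001
```

```bash
python3 go.py .3828 -.2965 .0563 125.7
```

```text
t 51.5 pos [ 0.3825 -0.2952  0.0589] yaw 125.7 tilt [ 0.001 -0.001 -1.   ] F [-9.9  8.6 38.9] w -0.0001 j1,j6 [-0.66 -1.28]
row [-0.013 -0.005  0.026] roll 0.0
```

Call:
carry_out(
  moves=[
    [0,0,-0.1,0,-1],
    [0,0,-0.5,0,-1],
    [0,0,-1,0,-1],
    [0.3,0.6,-1,0,-1],
    [0.3,0.9,-1,0,-1],
    [0.3,0.9,-1,0,-1],
    [0.3,0.9,-1,0,-1],
  ],
)

```text
clock: 52.2
eef_pos: [0.4382, -0.2174, 0.154]
tool_rot: [0.455, 0.891, -0.0, -0.001]
ft_force: [-1.3, 0.5, 0.4]
grip_width: 0.0001
```

```bash
python3 go.py .6842 -.273 .13 125.7; python3 - <<'E'
from h import *
m,w=shot('wrist','w35')
s=shot('scene')[1];crop(s,140,240,340,400,4,"s35")
t=shot('top')[1];crop(t,330,150,530,360,3,"t35")
E
```

```text
t 52.2 pos [ 0.4382 -0.2174  0.154 ] yaw 125.9 tilt [-0.002  0.    -1.   ] F [-1.3  0.5  0.4] w 0.0001 j1,j6 [-0.46 -1.09]
row [-1.893  1.667  0.236] roll 0.002
```

View pics/w35.png

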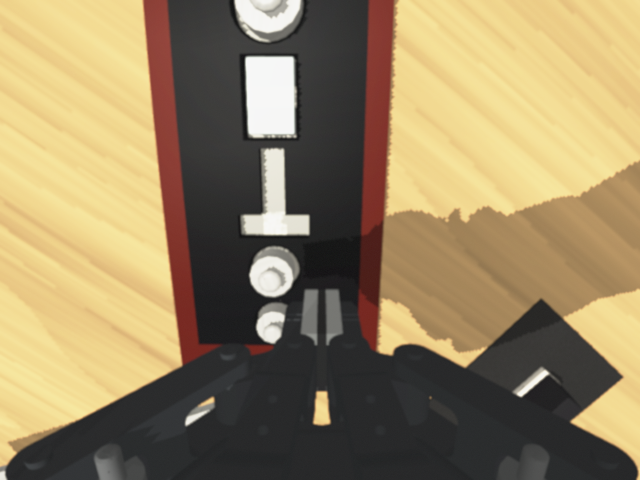

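View pics/s35.png

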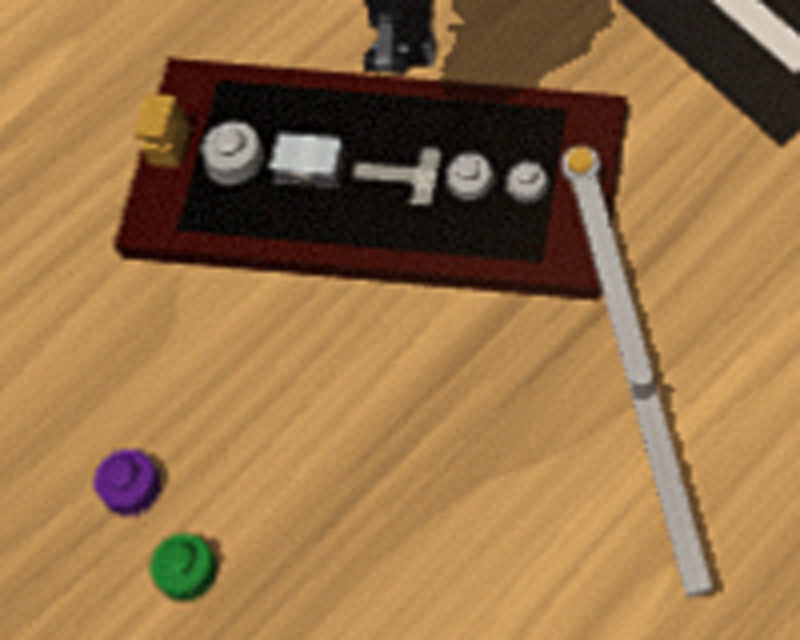

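View pics/t35.png

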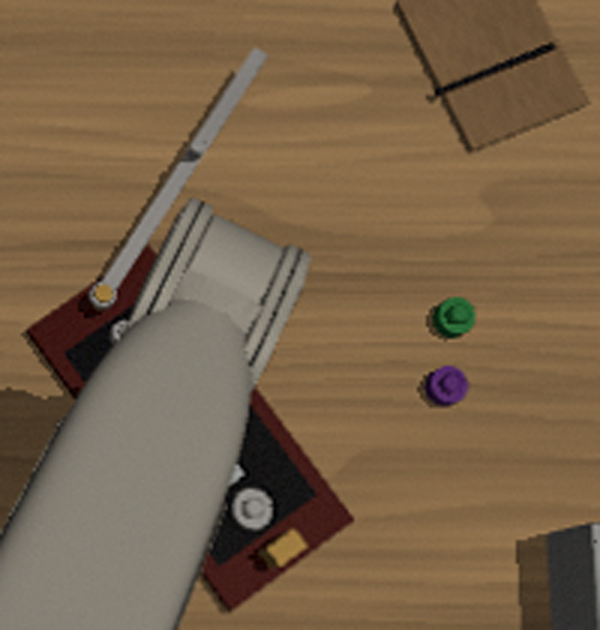

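```bash
cat > sw.py <<'E'
import sys
from h import *
PV=np.array([.5417,-.1826]);RHO=.10;Z=float(sys.argv[4]) if len(sys.argv)>4 else .076
def tcp(th,d): 
    a=np.radians(th);return np.r_[PV+RHO*np.array([np.cos(a),np.sin(a)])+d*np.array([-np.sin(a),np.cos(a)]),Z]
def main(ths,d):
    o=bot.get_obs();p=o['eef_pos'];Rm=R.from_quat(o['tool_rot']).as_matrix();cy=np.degrees(np.arctan2(Rm[1,0],Rm[0,0]))
    print('t',o['clock'],'yaw',cy.round(1),'p',p.round(4),'F',o['ft_force'].round(1),'bar-rel th',np.degrees(np.arctan2(*(p[:2]-PV)[::-1])).round(1))
    for th in ths:
        v=Rm.T@(tcp(th,d)-p)/.1; dy=(th+180-cy+180)%360-180
        print(th,[round(x,3) for x in v],round(-dy/90,3))
main([float(x) for x in sys.argv[1].split(',')],float(sys.argv[2]))
E
python3 sw.py -32.7 .032 x .13
python3 - <<'E'
from h import *
shot('top','top36');shot('scene','scene36')
E
```

```text
t 52.35 yaw 125.7 p [ 0.4372 -0.2188  0.1541] F [ 0.8  0.  -0.3] bar-rel th -160.9
-32.7 [np.float64(-1.127), np.float64(1.727), np.float64(0.237)] -0.24
```

View pics/scene36.png

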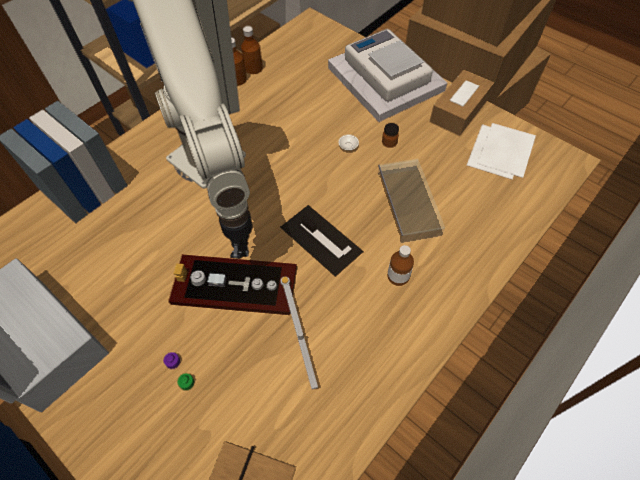

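View pics/top36.png

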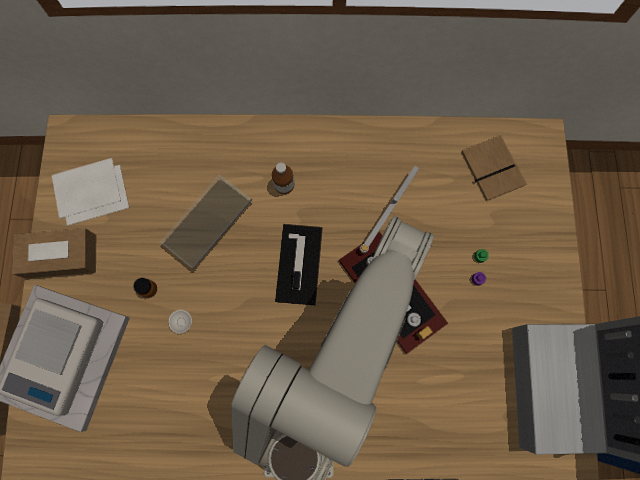

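Call:
carry_out(
  moves=[
    [-0.25,0.4,0,-0.06,-1],
    [-0.5,0.8,0,-0.12,-1],
    [-0.6,0.95,0,-0.18,-1],
    [-0.6,0.95,0,-0.24,-1],
    [-0.6,0.95,0,-0.24,-1],
  ],
)

```text
clock: 52.95
eef_pos: [0.5502, -0.2123, 0.154]
tool_rot: [0.282, 0.96, -0.0, -0.001]
ft_force: [-0.4, -0.4, 0.5]
grip_width: 0.0003
```

```bash
python3 sw.py -32.7 .032 x .13
```

```text
t 52.95 yaw 147.3 p [ 0.5502 -0.2123  0.154 ] F [-0.4 -0.4  0.5] bar-rel th -74.0
-32.7 [np.float64(-0.768), np.float64(0.524), np.float64(0.239)] -0.0
```

Call:
carry_out(
  moves=[
    [-0.4,0.3,0,0,-1],
    [-0.77,0.525,0.1,0,-1],
    [-0.77,0.525,0.4,0,-1],
    [-0.77,0.525,0.7,0,-1],
    [-0.77,0.525,0.78,0,-1],
    [-0.77,0.525,0.78,0,-1],
    [-0.77,0.525,0.78,0,-1],
  ],
)

```text
clock: 53.65
eef_pos: [0.6437, -0.2097, 0.0784]
tool_rot: [0.282, 0.959, -0.0, 0.001]
ft_force: [0.4, 0.7, 0.1]
grip_width: 0.0001
```

```bash
python3 sw.py -32.7,-38,-44,-50,-56,-62 .019; python3 - <<'E'
from h import *
s=shot('scene')[1];crop(s,200,240,360,400,4,"s37");shot('wrist','w37')
E
```

```text
t 53.65 yaw 147.3 p [ 0.6437 -0.2097  0.0784] F [0.4 0.7 0.1] bar-rel th -14.9
-32.7 [np.float64(0.005), np.float64(-0.133), np.float64(0.024)] -0.001
-38.0 [np.float64(-0.009), np.float64(-0.227), np.float64(0.024)] 0.058
-44.0 [np.float64(-0.013), np.float64(-0.333), np.float64(0.024)] 0.125
-50.0 [np.float64(-0.007), np.float64(-0.439), np.float64(0.023)] 0.192
-56.0 [np.float64(0.011), np.float64(-0.544), np.float64(0.023)] 0.258
-62.0 [np.float64(0.039), np.float64(-0.647), np.float64(0.023)] 0.325
```

View pics/s37.png

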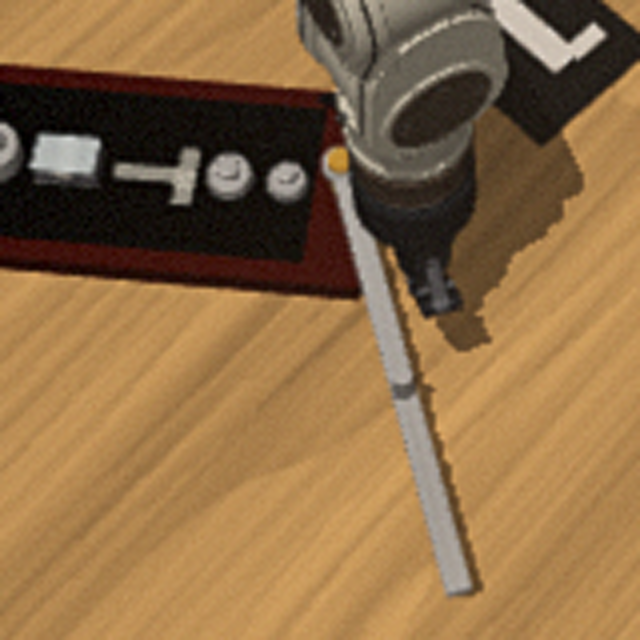

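View pics/w37.png

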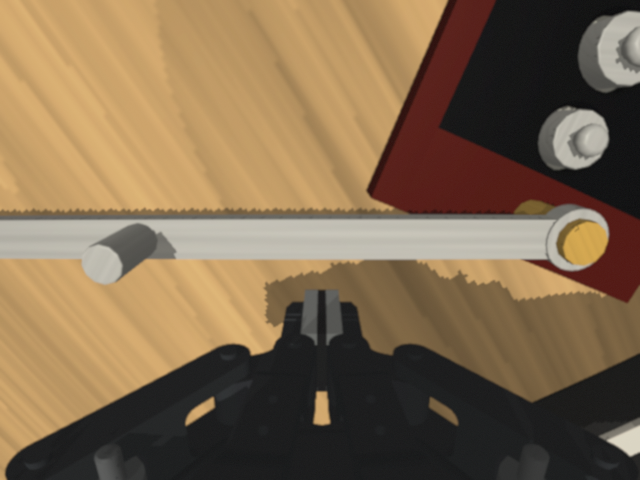

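Call:
carry_out(
  moves=[
    [0,-0.1,0.015,0,-1],
    [0,-0.14,0.015,0,-1],
    [-0.005,-0.18,0.015,0.03,-1],
    [-0.009,-0.227,0.015,0.058,-1],
    [-0.011,-0.28,0.015,0.09,-1],
    [-0.013,-0.333,0.015,0.125,-1],
    [-0.01,-0.386,0.015,0.158,-1],
    [-0.007,-0.439,0.015,0.192,-1],
    [0.002,-0.49,0.015,0.225,-1],
    [0.011,-0.544,0.015,0.258,-1],
    [0.025,-0.595,0.015,0.291,-1],
    [0.039,-0.647,0.015,0.325,-1],
  ],
)

```text
clock: 54.95
eef_pos: [0.6052, -0.2618, 0.076]
tool_rot: [0.515, 0.857, 0.0, 0.0]
ft_force: [1.0, -0.3, -0.8]
grip_width: -0.0002
```

```bash
python3 sw.py -64,-68,-72,-76,-80,-84,-88,-92,-96,-100 .019; python3 - <<'E'
from h import *
s=shot('scene')[1];crop(s,200,240,360,400,4,"s38")
E
```

```text
t 54.95 yaw 117.9 p [ 0.6052 -0.2618  0.076 ] F [ 1.  -0.3 -0.8] bar-rel th -51.3
-64.0 [np.float64(-0.009), np.float64(-0.034), np.float64(-0.0)] 0.022
-68.0 [np.float64(-0.017), np.float64(-0.104), np.float64(-0.0)] 0.066
-72.0 [np.float64(-0.021), np.float64(-0.175), np.float64(-0.001)] 0.11
-76.0 [np.float64(-0.019), np.float64(-0.246), np.float64(-0.001)] 0.155
-80.0 [np.float64(-0.013), np.float64(-0.317), np.float64(-0.001)] 0.199
-84.0 [np.float64(-0.002), np.float64(-0.387), np.float64(-0.001)] 0.244
-88.0 [np.float64(0.015), np.float64(-0.456), np.float64(-0.001)] 0.288
-92.0 [np.float64(0.036), np.float64(-0.524), np.float64(-0.001)] 0.333
-96.0 [np.float64(0.061), np.float64(-0.59), np.float64(-0.001)] 0.377
-100.0 [np.float64(0.091), np.float64(-0.655), np.float64(-0.001)] 0.422
```

View pics/s38.png

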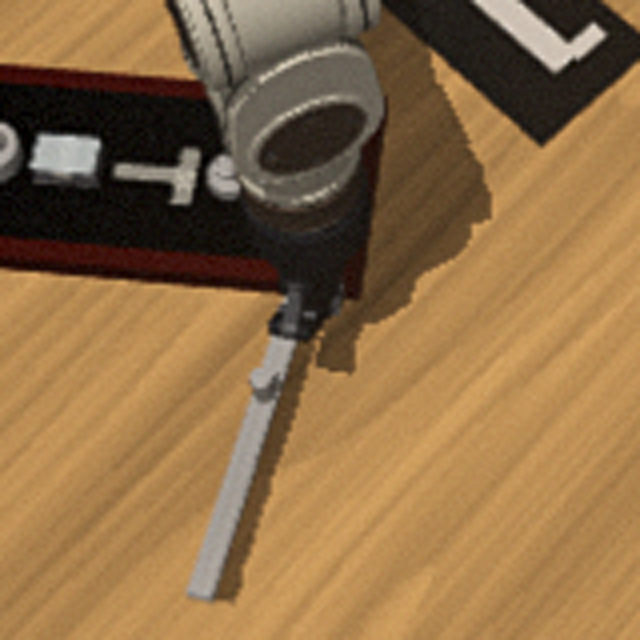

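Call:
carry_out(
  moves=[
    [-0.009,-0.034,0,0.022,-1],
    [-0.017,-0.104,0,0.066,-1],
    [-0.021,-0.175,0,0.11,-1],
    [-0.019,-0.246,0,0.155,-1],
    [-0.013,-0.317,0,0.199,-1],
    [-0.002,-0.387,0,0.244,-1],
    [0.015,-0.456,0,0.288,-1],
    [0.036,-0.524,0,0.333,-1],
    [0.061,-0.59,0,0.377,-1],
    [0.091,-0.655,0,0.422,-1],
  ],
)

```text
clock: 56.0
eef_pos: [0.5433, -0.2843, 0.0757]
tool_rot: [0.766, 0.642, 0.0, 0.0]
ft_force: [-0.7, 0.8, -0.2]
grip_width: -0.0
```

```bash
python3 sw.py -102,-106,-110,-114,-118,-122,-126,-130,-134,-136 .019; python3 - <<'E'
from h import *
s=shot('scene')[1];crop(s,160,240,340,400,4,"s39")
E
```

```text
t 56.0 yaw 79.9 p [ 0.5433 -0.2843  0.0757] F [-0.7  0.8 -0.2] bar-rel th -89.1
-102.0 [np.float64(-0.007), np.float64(-0.037), np.float64(-0.003)] 0.021
-106.0 [np.float64(-0.015), np.float64(-0.108), np.float64(-0.003)] 0.066
-110.0 [np.float64(-0.019), np.float64(-0.179), np.float64(-0.003)] 0.11
-114.0 [np.float64(-0.017), np.float64(-0.25), np.float64(-0.004)] 0.155
-118.0 [np.float64(-0.011), np.float64(-0.321), np.float64(-0.004)] 0.199
-122.0 [np.float64(0.0), np.float64(-0.391), np.float64(-0.004)] 0.244
-126.0 [np.float64(0.017), np.float64(-0.46), np.float64(-0.004)] 0.288
-130.0 [np.float64(0.037), np.float64(-0.528), np.float64(-0.004)] 0.333
-134.0 [np.float64(0.063), np.float64(-0.594), np.float64(-0.004)] 0.377
-136.0 [np.float64(0.078), np.float64(-0.627), np.float64(-0.004)] 0.399
```

View pics/s39.png

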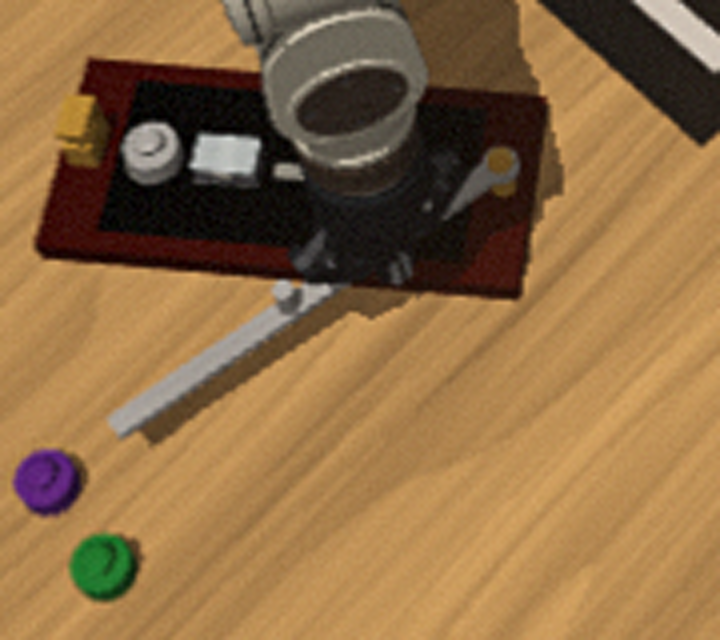

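Call:
carry_out(
  moves=[
    [-0.007,-0.037,0,0.021,-1],
    [-0.015,-0.108,0,0.066,-1],
    [-0.019,-0.179,0,0.11,-1],
    [-0.017,-0.25,0,0.155,-1],
    [-0.011,-0.321,0,0.199,-1],
    [0,-0.391,0,0.244,-1],
    [0.017,-0.46,0,0.288,-1],
    [0.037,-0.528,0,0.333,-1],
    [0.063,-0.594,0,0.377,-1],
    [0.078,-0.627,0,0.399,-1],
    [0.078,-0.627,0,0.399,-1],
  ],
)

```text
clock: 57.15
eef_pos: [0.4826, -0.2656, 0.0756]
tool_rot: [0.926, 0.377, -0.0, 0.0]
ft_force: [0.5, -0.3, 1.6]
grip_width: -0.0002
```

```bash
python3 sw.py -138,-140,-141,-142,-143,-144,-145 .019; python3 - <<'E'
from h import *
s=shot('scene')[1];crop(s,160,240,340,400,4,"s40")
E
```

```text
t 57.15 yaw 44.3 p [ 0.4826 -0.2656  0.0756] F [ 0.5 -0.3  1.6] bar-rel th -125.5
-138.0 [np.float64(-0.004), np.float64(-0.031), np.float64(-0.004)] 0.025
-140.0 [np.float64(-0.009), np.float64(-0.066), np.float64(-0.004)] 0.047
-141.0 [np.float64(-0.01), np.float64(-0.084), np.float64(-0.004)] 0.058
-142.0 [np.float64(-0.012), np.float64(-0.102), np.float64(-0.004)] 0.07
-143.0 [np.float64(-0.013), np.float64(-0.12), np.float64(-0.004)] 0.081
-144.0 [np.float64(-0.014), np.float64(-0.137), np.float64(-0.004)] 0.092
-145.0 [np.float64(-0.015), np.float64(-0.155), np.float64(-0.004)] 0.103
```

View pics/s40.png

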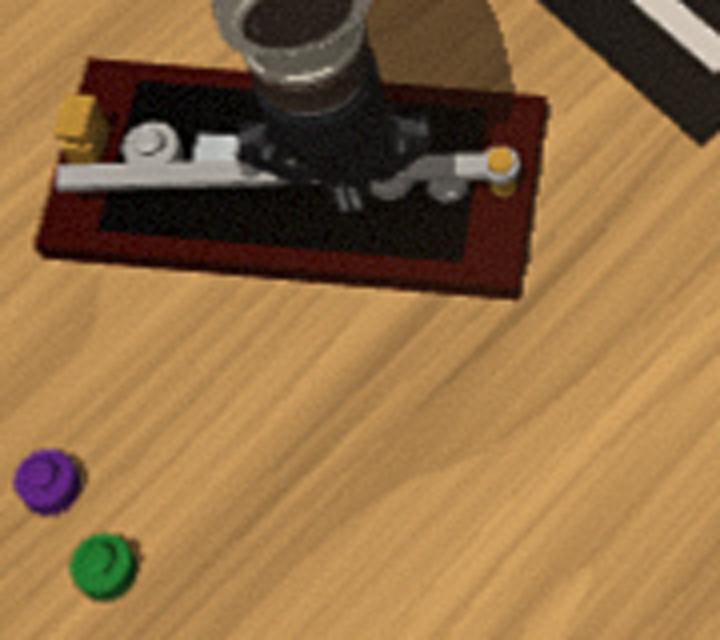

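Call:
carry_out(
  moves=[
    [-0.004,-0.031,0,0.025,-1],
    [-0.009,-0.066,0,0.047,-1],
    [-0.01,-0.084,0,0.058,-1],
    [-0.012,-0.102,0,0.07,-1],
    [-0.013,-0.12,0,0.081,-1],
    [-0.014,-0.137,0,0.092,-1],
    [-0.014,-0.137,0,0.092,-1],
  ],
)

```text
clock: 57.9
eef_pos: [0.4722, -0.2567, 0.0753]
tool_rot: [0.951, 0.308, 0.0, -0.0]
ft_force: [0.2, -1.3, -0.0]
grip_width: -0.0001
```

```bash
python3 sw.py -144,-145,-146 .019; python3 - <<'E'
from h import *
s=shot('scene')[1];crop(s,160,240,340,400,4,"s41")
E
```

```text
t 57.9 yaw 35.9 p [ 0.4722 -0.2567  0.0753] F [ 0.2 -1.3 -0. ] bar-rel th -133.2
-144.0 [np.float64(-0.002), np.float64(-0.001), np.float64(-0.007)] -0.001
-145.0 [np.float64(-0.005), np.float64(-0.018), np.float64(-0.007)] 0.01
-146.0 [np.float64(-0.008), np.float64(-0.036), np.float64(-0.007)] 0.021
```

View pics/s41.png

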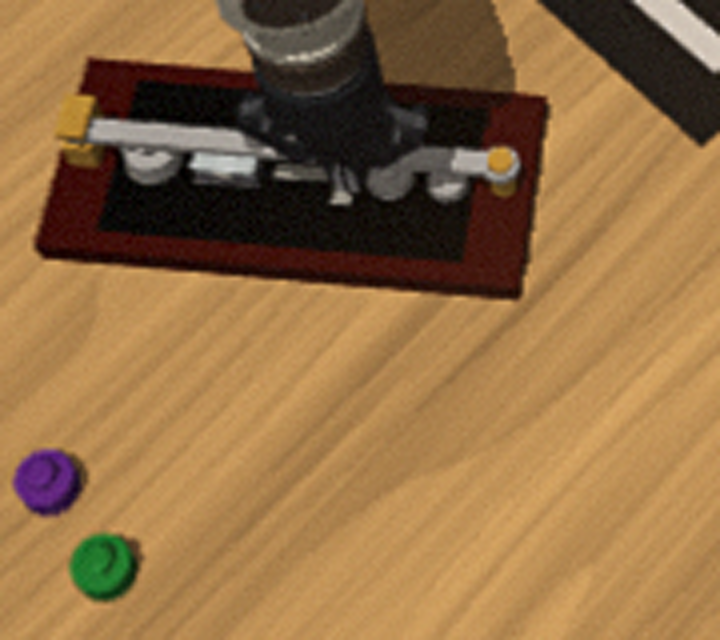

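Call:
carry_out(
  moves=[
    [-0.005,-0.018,0,0.01,-1],
    [-0.006,-0.027,0,0.012,-1],
    [-0.006,-0.027,0,0.012,-1],
  ],
)

```text
clock: 58.25
eef_pos: [0.4718, -0.2567, 0.0756]
tool_rot: [0.954, 0.299, 0.001, 0.002]
ft_force: [4.3, -4.5, -3.8]
grip_width: 0.0001
```

Call:
carry_out(
  moves=[
    [0,-0.01,0,0,-1],
    [0,-0.02,0,0,-1],
    [0,-0.02,0,0,-1],
  ],
)

```text
clock: 58.55
eef_pos: [0.4718, -0.2565, 0.0758]
tool_rot: [0.954, 0.299, 0.002, 0.004]
ft_force: [6.1, -8.6, -6.0]
grip_width: 0.0003
```

Call:
carry_out(
  moves=[
    [0,0.1,0,0,-1],
    [0,0.25,0,0,-1],
    [0,0.25,-0.5,0,-1],
    [0,0.25,-1,0,-1],
    [0,0.6,-1,0,-1],
    [0,1,-1,0,-1],
    [0,1,-1,0,-1],
  ],
)

```text
clock: 59.25
eef_pos: [0.5279, -0.3386, 0.1743]
tool_rot: [0.954, 0.298, 0.0, 0.001]
ft_force: [-1.3, 0.8, 0.5]
grip_width: 0.0001
```

```bash
python3 go.py .3 -.1 .2 35; python3 - <<'E'
from h import *
s=shot('scene','scene42')[1];crop(s,160,240,340,400,4,"s42");shot('wrist','w42')
t=shot('top','top42')[1];crop(t,330,150,530,360,3,"t42")
E
```

```text
t 59.25 pos [ 0.5279 -0.3386  0.1743] yaw 34.7 tilt [ 0.001 -0.001 -1.   ] F [-1.3  0.8  0.5] w 0.0001 j1,j6 [-0.57  0.4 ]
row [-0.516 -3.259 -0.261] roll -0.003
```

View pics/s42.png

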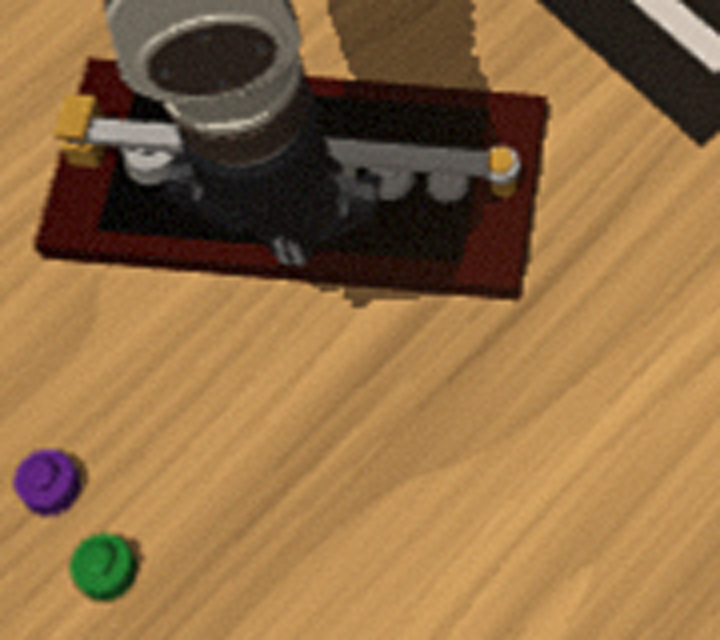

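View pics/w42.png

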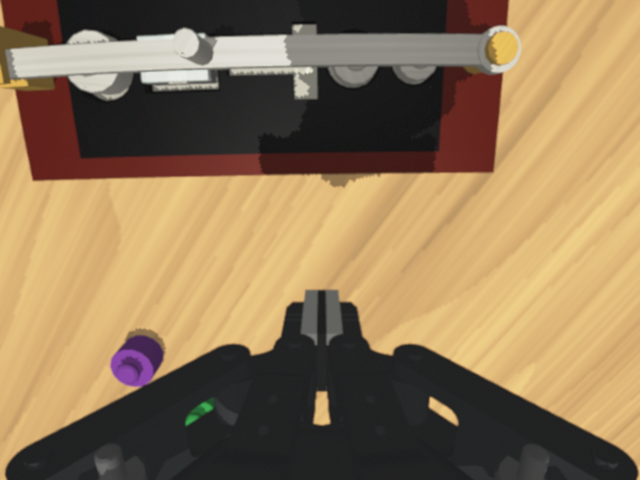

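View pics/t42.png

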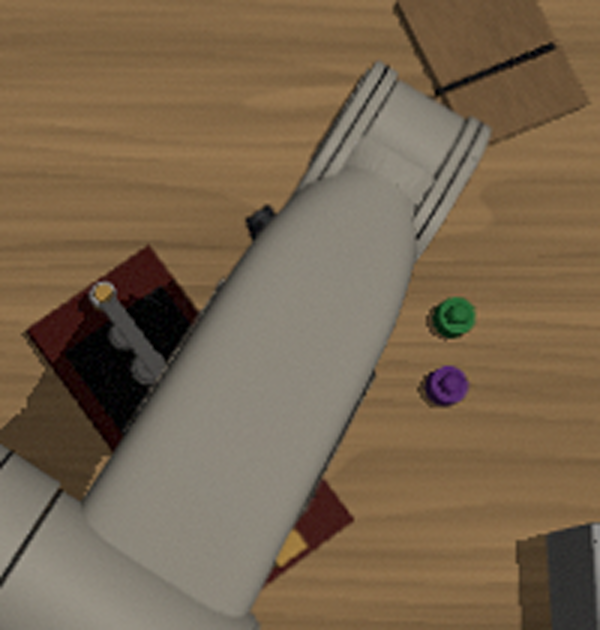

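```bash
python3 - <<'E'
from h import *
m=imaging.camera_model('wrist')
a=plane(m,[(15,64),(440,49.5)],.058)   # bar midline
e=plane(m,[(32,180),(494,171)],.022);f=plane(m,[(80,157),(437,151)],.022)
for q in(a,e,f):
  d=q[1]-q[0];print(np.degrees(np.arctan2(d[1],d[0])),q.round(4))
w=cv2.imread('pics/w42.png');crop(w,0,0,130,130,5,'w42c')
E
```

```text
35.65708824684474 [[ 0.31   -0.3456  0.058 ]
 [ 0.5138 -0.1994  0.058 ]]
35.69271564790959 [[ 0.3272 -0.4243  0.022 ]
 [ 0.601  -0.2276  0.022 ]]
35.448976918278774 [[ 0.3513 -0.388   0.022 ]
 [ 0.5585 -0.2406  0.022 ]]
```

View pics/w42c.png

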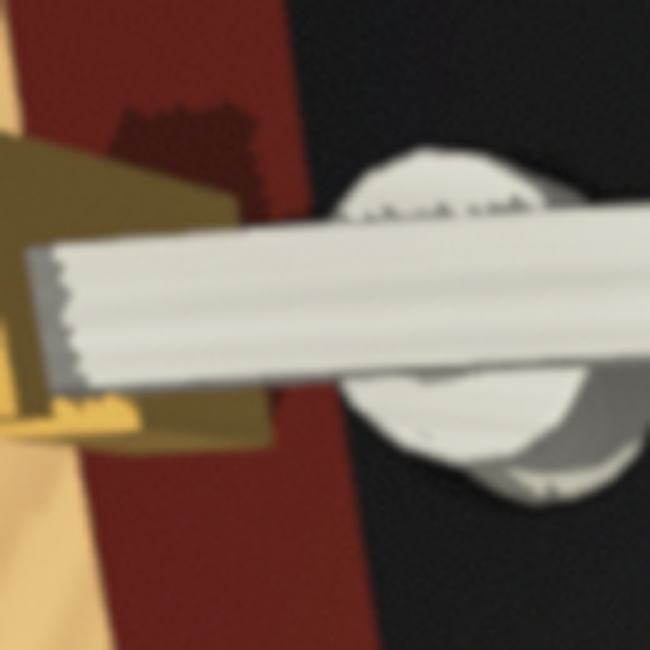

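View pics/scene42.png

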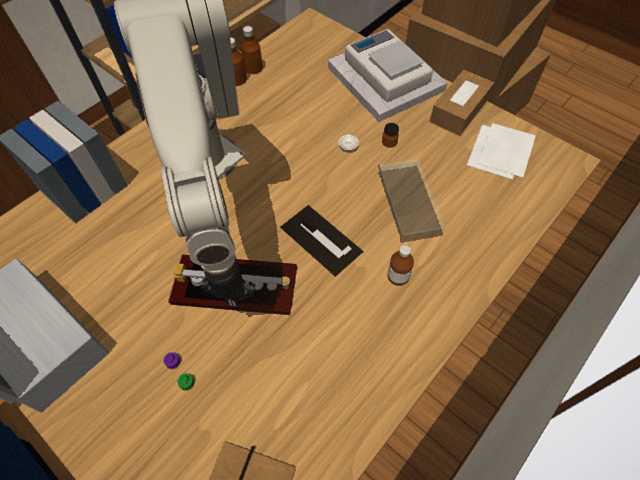

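Call:
carry_out(
  moves=[
    [0,0,-0.3,0,-1],
    [0,0.1,-0.6,0,-1],
    [0,0.1,-0.6,0,-1],
    [0,0.1,-0.6,0,-1],
    [0,0.1,-0.6,0,-1],
  ],
)

```text
clock: 59.9
eef_pos: [0.5309, -0.3425, 0.2343]
tool_rot: [0.954, 0.3, -0.001, -0.001]
ft_force: [0.3, -0.5, -0.4]
grip_width: 0.0002
```

```bash
python3 -c "
from h import *
print(bot.get_obs()['joint_vel'].round(3));print(order.job_done())"
```

```text
[-0.001  0.012 -0.007 -0.002 -0.001 -0.001]
the job is handed in; nothing more can be done
None
```

I finished the task and handed it in at about 60 s of the 210 s allowed. I drew the medium and the small weight out with the probe and laid the probe back on its mat. Then I pressed small, medium, large and box into their cutouts and swung the keeper bar into its catch. No key was visible on the bench, so its cutout stays empty. I left the green and purple pieces, bottle, jar and dish alone.

**Last checks**
- **Probe:** its middle lies about 2 mm from the mat's centre, and its yaw is within about 0.2° of the mat's.
- **Seating:** pressing on each piece put the tops at 40, 42, 46 and 34 mm for small, medium, large and box, which match the fully home heights.
- **Keeper:** the bar's direction is within about 0.2° of the case's edges, its end is in the catch, and it met firm resistance when I pushed on it. The robot was clear of everything at hand-in.

**What disagreed or came close**
- The wrist camera read about 1.3 mm off along the jaw direction; I corrected for that.
- The scene and top cameras gave the weights' y positions about 4–5 mm differently from the wrist camera; the jaws centre a piece in that direction, so the grasps were not affected.
- The press on the box reached 39 N at the wrist, close to the 40 N limit, and I backed off at once.

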